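# Load-check a return spring on the dial tester

## Robot

A 6-joint arm with a two-finger parallel gripper is mounted at the origin on a cart in front of the work surface, level with it; the furniture and walls round the work are solid. World frame = base frame: x ahead of the robot, y to its left, z up, the work surface at z = 0. Lengths are in m, angles in degrees, forces in N, time in s.
With the tool pointing down it reaches from about 0.375 to 0.9 m from the base axis. Payload 3.1 kg.
Tool frame: the origin (TCP) lies midway between the tips of the shut fingers; the grasp point (between the pads) lies 19 mm behind it; z points along the fingers, y is the direction in which the jaws open and shut (so a half turn about z gives the same grasp; the last joint's range is limited). The gripper opens to 87 mm and grips with 3 to 60 N. Pads are 19 mm wide; open, the fingers measure 117 mm over their backs; the gripper's body (75 mm by 190 mm) begins 51 mm behind the grasp point.
Start: joints at [-74.628, 30.224, 82.088, -0, 67.689, -10.227], TCP at [0.27, -0.564, 0.191] pointing down, gripper open.
Joint ranges: [-176.69, 176.69], [-43.24, 126.21], [12.49, 139.97], [-82, 262], [0, 151.66], [-163.58, 163.58]. Speed limits (degrees/s): [159.86, 159.86, 180, 180, 180, 180].

## Interface

Orientations are given as a 3x3 rotation matrix whose columns are the frame's x, y, z axes.
In Python, from rig import bot gives the robot as it stands.
- The arm moves only by the tool carry_out, never from a script. Its arguments are lists of equal length, an entry for each row: "grip": the gripper's target within -1 to 1 (fully open at 1, half-way at 0, shut at -1); "slide": the shift along the tool's x, y, z in mm, a list of three; "twist": the turn, a rotation vector about the tool's x, y, z in rad, a list of three. In form: {"grip": [grip, ...], "slide": [[dx, dy, dz], ...], "twist": [[wx, wy, wz], ...]}. A call has 1 to 12 rows; each row shifts and turns the pose as measured when the row begins, along the tool's axes as they then stand; what a row does not reach is not made up. A row lasts 1/10 s, in which the tool goes at most 50 mm and 8.59 degrees, less where a joint would pass 70% of its speed; a pose out of reach is approached as far as the arm can. A call is refused whole if a number of a shift passes 50 or a number of a turn 0.15, either way. A call with a gripper value outside its range is refused whole. The fingers move at their own pace and stop on an object; the grip force is fixed at half the most. Time passes only in rows, so rows that do not move let the fingers close. It gives the time, the measured TCP pose, the force and the opening at its end, in the units of the state.
- bot.read_state(): the state, without advancing time (a new reading comes with each control period).
- bot.capture(name): name is "scene" or "side" or "wrist"; returns a dict with "color" (420x560x3 uint8, red, green, blue), "depth" (420x560 float32, m along the optical axis (not along the pixel's ray), 0 where there is no reading), "fx", "fy", "cx", "cy" (pixels), "position" and "rotation" of the camera in the world; the wrist camera has in their place "T_tool_cam" (4x4, takes a point from camera to tool coordinates, whose origin is the TCP and whose axes are the flange's). Camera axes: x right, y up, looking along -z (the intrinsics and any distortion apply to the point x, -y, -z); pixel columns grow to the right and rows downward; lengths in m; the calibration is good to about 2 mm. A picture is of the moment at which its call begins: read the wrist's pose just before it.
- bot.hand_in(): hands the job in, once; it reports no verdict.
The state is a dict: "time_s": time; "joint_positions": joint angles; "qvel": joint speeds; "tau": joint torques, N m; "position": TCP position; "tcp_rot": TCP orientation; "force": force on the tool from outside, world axes, zero at the start; "moment": the same for the moment, N m; "opening": opening from 0.0 (shut) to 1.0 (fully open).
Only numpy, scipy, OpenCV 4.12 (cv2) and the standard library are available. Lean on these libraries where they do the work, as an engineer would, in place of code of your own. Each camera call takes 0.05 s, during which the arm holds its last target.

## Task

Set the spring with the orange cap upright on the tester's plate, over its pin. Then press its cap down until the dial reads 12 N (needle on the green mark, plate pointer at the red line), hold it there for a good second, and never let the dial go past 15 N. Let go and leave the unloaded spring seated on the plate.

Things in the scene. Friction and masses are not known exactly. Their poses are not given: they have to be found in the camera images.
- spring: Spring to test, upright on the side stand at the left (its top 0.5 mm below z = 0), about 85 g: steel sleeve (30 mm outside, 26 mm tall, 14 mm bore open below; grip here), coil, flat ORANGE cap (28 mm wide, 8 mm thick). Origin: centre of the sleeve's underside, z up. The unloaded cap top is 51 to 65 mm above it: free length differs from spring to spring and is not in this pose.
- spring_cap (a joint): How far the orange cap is pressed down towards the sleeve, m: 0 unloaded, 0.016 bottomed. The coil's stiffness is 1500 N/m, so 0.008 at 12 N.
- tester: Spring tester, fixed grey base 200 x 104 x 22 mm. Origin: underside, straight below the load plate's middle; x points from the plate to the round dial behind it (74 mm wide, centre 102 mm along x, highest point 85 mm above the bench). A white post with a red line stands at x = -36 mm, top at 48 mm. Position and yaw differ each time.
- plate_top (a point): Centre of the upper face of the round aluminium load plate (48 mm wide), 45 mm above the bench when unloaded. A steel pin (12 mm diameter, 10 mm high, tapered over its upper 4 mm) rises from this point; the spring's bore goes over it. The plate sinks under load (1500 N/m), 8 mm at 12 N. z up.
- dial (a joint): Needle of the dial, rad: 0.2 rad per newton of total load on the plate (the seated spring's own weight shows under 1.2 N). 0 unloaded; 2.4 = 12 N, the green mark, needle straight up the dial face; 3.0 = 15 N, where the red sector begins. Grows clockwise.
- other_spring: Bystander: the same kind of spring (30 mm diameter, 58 mm tall, rigid) with a BLUE cap, also on the side stand; leave it alone. Origin: centre of its underside. The two springs may have swapped places.
Things that resemble listed ones, but are neither listed nor needed, are in the scene too. Leave any pink look-alike of the spring alone.

How it is judged:
By the outcome, as a careful person would: the job done as asked, in the order asked, and still so for the second after the job is handed in, with the robot touching nothing.
It also fails if it takes over 61 s, if anything falls off the work surface, if the arm or the gripper's body presses on something with over 40 N, if the wrist force passes 120 N, or if a joint passes its speed limit or range.

## Working session

There is one attempt and no reset: what is moved stays moved. The work goes in short steps, Python scripts to look and compute and a tool call to move; the robot and the scene stay as the last step left them, time stands still between calls to the robot, and variables do not carry over. Pictures are saved under pics/ and viewed, and the job is handed in when it is done.

Besides the shell and the picture viewer there is one more tool, called after "Request:" by a JSON object that holds its "api" and its "payload". carry_out: Moves the arm, as the interface text tells. Its arguments: {"type":"object","properties":{"grip":{"type":"array"},"slide":{"type":"array"},"twist":{"type":"array"}},"required":["grip","slide","twist"]}

```bash
ls; mkdir -p pics
python3 - <<'E'
from rig import bot
import cv2,pickle
s=bot.read_state(); print(s)
for n in ["scene","side","wrist"]:
    c=bot.capture(n); pickle.dump((bot.read_state(),c),open(f"pics/{n}0.pkl","wb"))
    cv2.imwrite(f"pics/{n}0.png",c["color"][:,:,::-1])
    print(n,{k:v for k,v in c.items() if k not in("color","depth")})
E
```

```text
pics
{'time_s': 0.0, 'joint_positions': array([-7.46275012e+01,  3.02782022e+01,  8.21580176e+01,  1.06405236e-03,
        6.76878969e+01, -1.02249847e+01]), 'qvel': array([-0.02695212, -0.10558271, -0.01239336, -0.06332763,  0.00803992,
       -0.06113371]), 'tau': array([ 2.47139214e-03, -4.40028334e+01, -1.76593333e+01,  6.35309145e-02,
        5.82491315e-02, -1.61283820e-04]), 'position': array([ 0.26986592, -0.56283978,  0.19007084]), 'tcp_rot': array([[ 9.01854670e-01,  4.32039169e-01, -5.57690422e-04],
       [ 4.32039342e-01, -9.01852330e-01,  2.09329511e-03],
       [ 4.01431072e-04, -2.12879217e-03, -9.99997654e-01]]), 'force': array([-0.60572862,  0.04574161, -1.22337785]), 'moment': array([-0.02473381, -0.02202301,  0.00140535]), 'opening': 1.001308691548657}
scene {'fx': 433.84513489801196, 'fy': 433.84513489801196, 'cx': 283.3341779846762, 'cy': 211.28097174553636, 'position': array([0.04171327, 0.94675629, 0.58205853]), 'rotation': array([[-0.85751479,  0.24221876, -0.45387054],
       [-0.51398697, -0.36556962,  0.77600016],
       [ 0.02204052,  0.89871515,  0.43797864]])}
side {'fx': 476.02271054190516, 'fy': 476.02271054190516, 'cx': 272.2299935286285, 'cy': 211.52726465063552, 'position': array([0.13784823, 0.93849235, 0.6834123 ]), 'rotation': array([[-0.90519663,  0.23527607, -0.35392686],
       [-0.42464672, -0.46709746,  0.77556117],
       [ 0.01715264,  0.85232924,  0.52272426]])}
wrist {'fx': 361.6524026566479, 'fy': 361.6524026566479, 'cx': 281.9572193852041, 'cy': 216.50564329436165, 'T_tool_cam': array([[ 1.39024099e-04,  9.66972243e-01,  2.54881663e-01,
         6.97862902e-02],
       [ 9.99999704e-01, -3.27370559e-04,  6.96535736e-04,
        -5.21724104e-04],
       [ 7.56971475e-04,  2.54881490e-01, -9.66972002e-01,
        -1.94358607e-01],
       [ 0.00000000e+00,  0.00000000e+00,  0.00000000e+00,
         1.00000000e+00]])}
```

View pics/scene0.png

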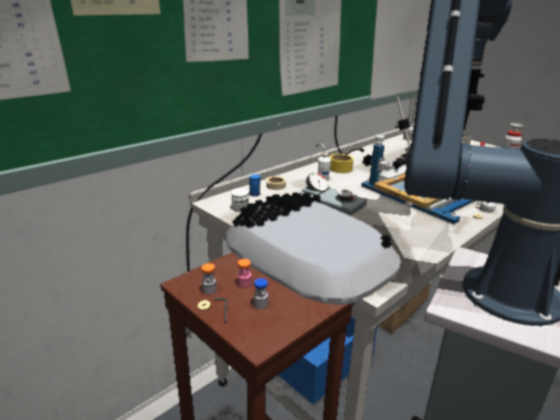

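View pics/side0.png

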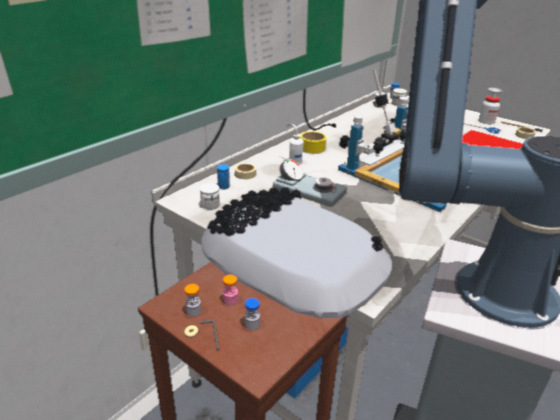

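View pics/wrist0.png

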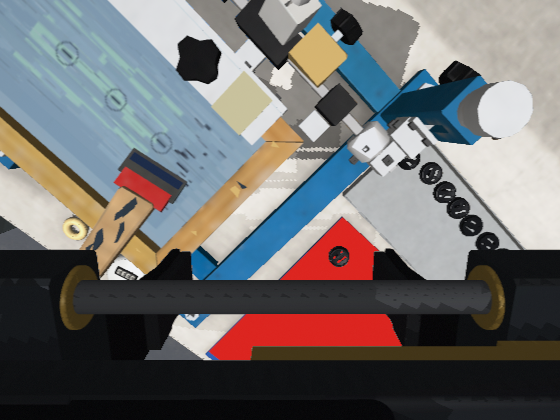

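```bash
cat > h.py <<'E'
import numpy as np,cv2,pickle
def pt(c,u,v,d=None,pose=None):
    if d is None: d=c["depth"][int(round(v)),int(round(u))]
    p=np.array([(u-c["cx"])/c["fx"],-(v-c["cy"])/c["fy"],-1])*d
    if "position" in c: return c["rotation"]@p+c["position"]
    p=c["T_tool_cam"][:3,:3]@p+c["T_tool_cam"][:3,3]
    return pose["tcp_rot"]@p+pose["position"]
def ray(c,u,v,pose=None):
    o=pt(c,u,v,0.0,pose); return o,pt(c,u,v,1.0,pose)-o
def onz(c,u,v,z,pose=None):
    o,d=ray(c,u,v,pose); return o+d*(z-o[2])/d[2]
def cloud(c,pose=None):
    v,u=np.mgrid[0:420,0:560]
    d=c["depth"]
    p=np.stack([(u-c["cx"])/c["fx"],-(v-c["cy"])/c["fy"],-np.ones_like(d)],-1)*d[...,None]
    if "position" in c: return p@c["rotation"].T+c["position"]
    p=p@c["T_tool_cam"][:3,:3].T+c["T_tool_cam"][:3,3]
    return p@pose["tcp_rot"].T+pose["position"]
E
python3 - <<'E'
from h import *
for n in ["scene","side"]:
    st,c=pickle.load(open(f"pics/{n}0.pkl","rb"))
    hsv=cv2.cvtColor(c["color"],cv2.COLOR_RGB2HSV); P=cloud(c)
    print(n,"depth valid",(c["depth"]>0).mean())
    for nm,lo,hi in [("orange",(5,180,120),(18,255,255)),("blue",(105,180,80),(125,255,255)),("pink",(150,80,80),(175,255,255))]:
        m=cv2.inRange(hsv,lo,hi)
        k,l,s,ce=cv2.connectedComponentsWithStats(m)
        for i in range(1,k):
            if s[i,4]>25:
                q=P[l==i]; q=q[np.isfinite(q).all(1)]
                print(nm,ce[i].round(1),s[i],"med",np.median(q,0).round(3),"max",q.max(0).round(3))
    x,y,w,h=(140,230,290,130) if n=="scene" else(130,240,290,130)
    # lump
    L=P[200:300,230:400].reshape(-1,3)
    m=(L[:,2]>0.005)&(L[:,0]>0.1)
    print("lump min/max",np.percentile(L[m],[1,99],axis=0).round(3), L[m][:,2].max())
    img=cv2.resize(c["color"][150:330,150:410,::-1],None,fx=3,fy=3,interpolation=cv2.INTER_CUBIC)
    cv2.imwrite(f"pics/{n}0crop.png",img)
E
```

```text
scene depth valid 0.9959353741496598
orange [243.5 263.5] [238 260  12   8  75] med [0.523 0.291 0.057] max [0.538 0.947 0.582]
orange [207.9 268. ] [201 264  14   9  90] med [0.574 0.351 0.061] max [0.65  0.362 0.064]
blue [254.3 184.3] [251 177   8  17 100] med [ 0.78  -0.125  0.045] max [ 0.791 -0.115  0.067]
blue [260.3 283.3] [255 280  12   8  75] med [0.451 0.334 0.058] max [0.463 0.947 0.582]
blue [346.5 357.4] [343 339   8  37 142] med [ 0.459 -0.279 -0.659] max [ 0.464 -0.252 -0.568]
blue [319.6 369.8] [310 347  17  54 447] med [ 0.503 -0.142 -0.702] max [0.635 0.947 0.582]
pink [244.2 277.7] [238 269  13  18 195] med [0.52  0.295 0.024] max [0.553 0.303 0.045]
lump min/max [[ 0.252 -0.205  0.007]
 [ 0.741  0.334  0.088]] 0.09376878547785855
side depth valid 0.9961011904761905
orange [229.6 281.1] [223 275  14  11  56] med [0.524 0.295 0.056] max [0.578 0.302 0.061]
orange [191.4 290. ] [184 284  15  12  70] med [0.574 0.355 0.06 ] max [0.638 0.363 0.064]
blue [251.7 303.8] [246 299  12  11 105] med [0.453 0.333 0.058] max [0.465 0.938 0.683]
pink [230.2 295. ] [223 286  15  19 232] med [0.522 0.296 0.024] max [0.551 0.938 0.683]
lump min/max [[ 0.25  -0.041  0.011]
 [ 0.628  0.293  0.09 ]] 0.6834123016755039
```

View pics/side0crop.png

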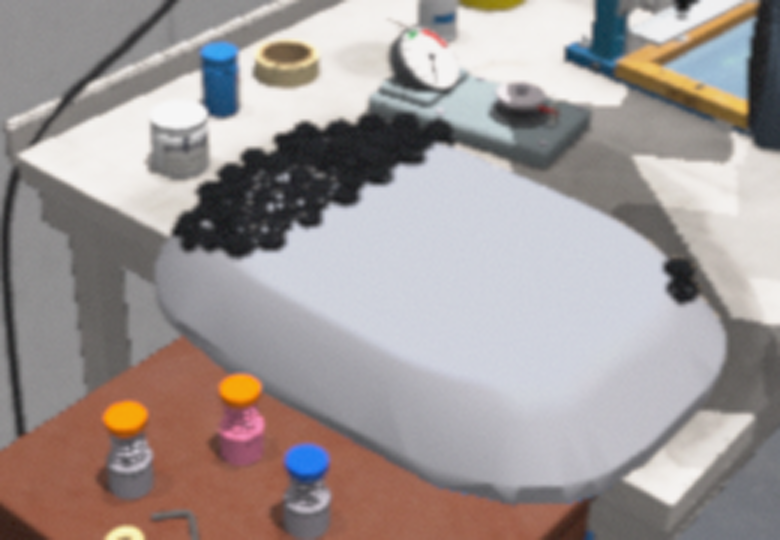

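Run:
```python
from h import *
H={}
for n in ["scene","side"]:
    st,c=pickle.load(open(f"pics/{n}0.pkl","rb")); P=cloud(c)[c["depth"]>0]
    for p in P:
        if 0.15<p[0]<0.95 and -0.7<p[1]<0.5 and -0.05<p[2]<0.6:
            k=(int(np.floor(p[0]/0.03)),int(np.floor(p[1]/0.03)));H[k]=max(H.get(k,-1),p[2])
xs=range(5,31)
print("y\\x cm "," ".join(f"{i*3:3d}" for i in xs))
for j in range(14,-22,-1):
    print(f"{j*3:4d}   "," ".join(f"{int(H[(i,j)]*1000):3d}" if (i,j) in H else "  ." for i in xs))
st,c=pickle.load(open("pics/side0.pkl","rb"))
for nm,(x,y) in dict(orange=(125,418),pink=(240,388),blue=(306,460),plate=(522,95),pin=(522,92),dialc=(431,58)).items():
    u=150+x/3;v=150+y/3; print(nm,round(u),round(v),pt(c,u,v).round(3))
```

```text
y\x cm   15  18  21  24  27  30  33  36  39  42  45  48  51  54  57  60  63  66  69  72  75  78  81  84  87  90
  42      .   .   .   .   .   .   2   3   3   4   2   3   2   2   1   .   .   .   .   .   .   .   .   .   .   .
  39      .   .   .   .   .   .   3   3   2   3   4   7  11  11   2   3   2   2   .   .   .   .   .   .   .   .
  36      .   .   .   .   .   .   2   2   2   3   3   6   6  61  63   3   3   2   .   .   .   .   .   .   .   .
  33      .   .   .   .   .   0   2   2   2  60  59   3   5  64  63   4   3   3   .   .   .   .   .   .   .   .
  30      .   .   .   .   .   2   3   3   2  59  59   3  58   3   3   3   4   3   .   .   .   .   .   .   .   .
  27      .   .   .   .   .   2   3   2   3   3   3  25  60  58   2   2   2   0   .   .   .   .   .   .   .   .
  24      .   .   .   .   .  30  43  49  48  45  37  25   2   3   3   4   4   .   .   .   .   .   .   .   .   .
  21      .   .   .   .  34  58  70  72  73  71  71  66  60  46  31   3   2   .   .   .   .   .   .   .   .   .
  18      .   .   2  18  50  71  73  73  74  73  72  73  73  74  71  59  41   .   .   .   . 
[... 2553 characters left out ...]
50  48  50  45 440 584 163   .   .   .   .
 -54      . 513 538 536   .   .   . 145 217 248 289   1   3   3   3  48   .  49  49 566 585 164   .   .   .   .
 -57      . 498 537 507   .   . 111 118 106   . 292 290   0   2   3  48  50  49  47 585 582 163   .   .   .   .
 -60      .   . 492   .   .   .   . 109   .   .   .   2   0   4   3   2  45  46   . 585 287 155   .   .   .   .
 -63      .   .   .   .   .   .   . 192 192  20   .   0   .   3   2   4   2   . 227 586 164   .   .   .   .   .
orange 192 289 [0.578 0.35  0.059]
pink 230 279 [0.527 0.286 0.056]
blue 252 303 [0.454 0.33  0.056]
plate 324 182 [ 0.506 -0.222  0.046]
pin 324 181 [ 0.505 -0.218  0.051]
dialc 294 169 [ 0.609 -0.24   0.054]
```

Request:
{"api": "carry_out", "payload": {"grip": [1,1,1,1,1,1,1,1,1,1,1,1], "slide": [[0,0,-40],[0,0,-40],[20,-22,-30],[32,-35,0],[32,-35,0],[32,-35,0],[32,-35,0],[32,-35,0],[32,-35,0],[32,-35,0],[32,-35,0],[32,-35,0]], "twist": [[0,0,0],[0,0,0],[0,0,0],[0,0,0],[0,0,0],[0,0,0],[0,0,0],[0,0,0],[0,0,0],[0,0,0],[0,0,0],[0,0,0]]}}

```text
time_s: 1.35
position: [0.4048, -0.1164, 0.3026]
tcp_rot: [[0.908, 0.42, 0.001], [0.42, -0.908, 0.005], [0.003, -0.004, -1.0]]
force: [1.6, -0.2, 0.5]
opening: 1.002
```

Request:
{"api": "carry_out", "payload": {"grip": [1,1,1,1,1,1,1,1,1,1,1], "slide": [[32,-35,0],[32,-35,0],[32,-35,0],[32,-35,0],[32,-35,0],[32,-35,0],[32,-35,10],[32,-35,10],[30,-30,10],[20,-20,10],[0,0,0]], "twist": [[0,0,0],[0,0,0],[0,0,0],[0,0,0],[0,0,0],[0,0,0],[0,0,0],[0,0,0],[0,0,0],[0,0,0],[0,0,0]]}}

```text
time_s: 2.45
position: [0.5447, 0.3362, 0.2616]
tcp_rot: [[0.904, 0.427, 0.002], [0.427, -0.904, 0.005], [0.004, -0.003, -1.0]]
force: [0.0, -0.6, -0.4]
opening: 1.004
```

```bash
cat > snap.py <<'E'
import sys
from rig import bot
from h import *
def snap(n,tag):
    s=bot.read_state(); c=bot.capture(n); pickle.dump((s,c),open(f"pics/{tag}.pkl","wb"))
    cv2.imwrite(f"pics/{tag}.png",c["color"][:,:,::-1]); return s,c
if __name__=="__main__":
    s,c=snap(sys.argv[1],sys.argv[2]); print(s["time_s"],s["position"],s["tcp_rot"].round(4),s["force"].round(2),s["opening"])
E
python3 snap.py wrist w1
```

```text
2.45 [0.54468387 0.33621676 0.26157344] [[ 0.9043  0.427   0.0022]
 [ 0.427  -0.9043  0.0046]
 [ 0.004  -0.0032 -1.    ]] [ 0.02 -0.58 -0.4 ] 1.0037373316262095
```

View pics/w1.png

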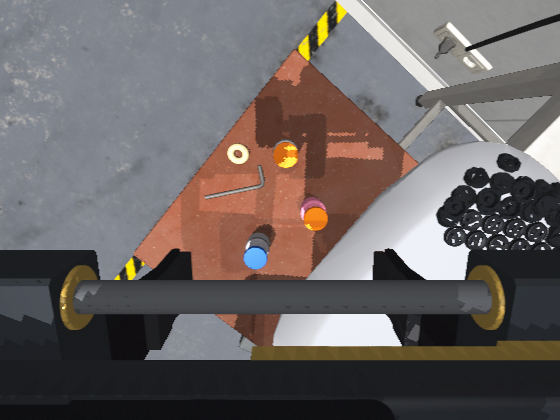

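Run:
```python
from h import *
s,c=pickle.load(open("pics/w1.pkl","rb"))
hsv=cv2.cvtColor(c["color"],cv2.COLOR_RGB2HSV); P=cloud(c,s)
crop=cv2.resize(c["color"][100:290,200:380,::-1],None,fx=3,fy=3,interpolation=cv2.INTER_CUBIC);cv2.imwrite("pics/w1c.png",crop)
for nm,lo,hi in [("orange",(5,150,80),(30,255,255)),("blue",(100,120,80),(125,255,255))]:
    m=cv2.inRange(hsv,lo,hi); m[300:]=0
    cs,_=cv2.findContours(m,cv2.RETR_EXTERNAL,cv2.CHAIN_APPROX_NONE)
    for k in cs:
        if 150<cv2.contourArea(k)<3000:
            (u,v),r=cv2.minEnclosingCircle(k); M=np.zeros_like(m);cv2.drawContours(M,[k],-1,255,-1)
            q=P[M>0]; z=np.median(q[:,2]); e=cv2.fitEllipse(k); (u2,v2)=e[0]
            d=np.median(c["depth"][M>0])
            print(nm,(u,v,r),e,"z",z,"pos",onz(c,u2,v2,z,s).round(4),"diam mm",2*r*d/c["fx"]*1000, np.percentile(q[:,2],[5,50,95]).round(4))
```

```text
orange (487.2105407714844, 282.6842041015625, 19.560712814331055) ((486.54351806640625, 281.0791015625), (23.53178596496582, 38.007713317871094), 136.421142578125) z 0.3795117757267305 pos [0.5953 0.3085 0.3795] diam mm 8.947004 [0.3729 0.3795 0.3837]
orange (76.59014892578125, 282.82220458984375, 19.78270721435547) ((77.15943908691406, 281.21160888671875), (23.435667037963867, 38.51585006713867), 44.49211120605469) z 0.37950371562774765 pos [0.5549 0.3934 0.3795] diam mm 9.0823965 [0.3726 0.3795 0.3838]
orange (315.131591796875, 218.5, 12.692976951599121) ((315.21856689453125, 218.5748291015625), (23.951129913330078, 24.011247634887695), 70.79116821289062) z 0.05799348289251527 pos [0.5271 0.2876 0.058 ] diam mm 28.911592 [0.0008 0.058  0.0595]
orange (285.1771545410156, 154.76771545410156, 13.365018844604492) ((285.3505554199219, 154.7542724609375), (25.100971221923828, 25.662580490112305), 85.48833465576172) z 0.06187728288365617 pos [0.5778 0.3494 0.0619] diam mm 28.838308 [0.0597 0.0619 0.0633]
orange (307.5, 47.5, 12.510096549987793) ((304.34124755859375, 48.33694076538086), (11.158035278320312, 24.718830108642578), 0.9761887788772583) z -0.7784436032078893 pos [ 0.84    0.4031 -0.7784] diam mm 78.710526 [-0.7818 -0.7784 -0.7748]
orange (322.5, 29.0, 17.585603713989258) ((322.3953552246094, 28.612611770629883), (10.916891098022461, 31.623456954956055), 6.857851505279541) z -0.7788993411782943 pos [ 0.9147  0.3773 -0.7789] diam mm 109.284004 [-0.7824 -0.7789 -0.775 ]
blue (254.85772705078125, 257.2479553222656, 11.986547470092773) ((255.07061767578125, 257.0707702636719), (22.380197525024414, 22.673133850097656), 34.582157135009766) z 0.05807218991521468 pos [0.4552 0.3304 0.0581] diam mm 28.107931 [0.0543 0.0581 0.0595]
```

View pics/w1c.png

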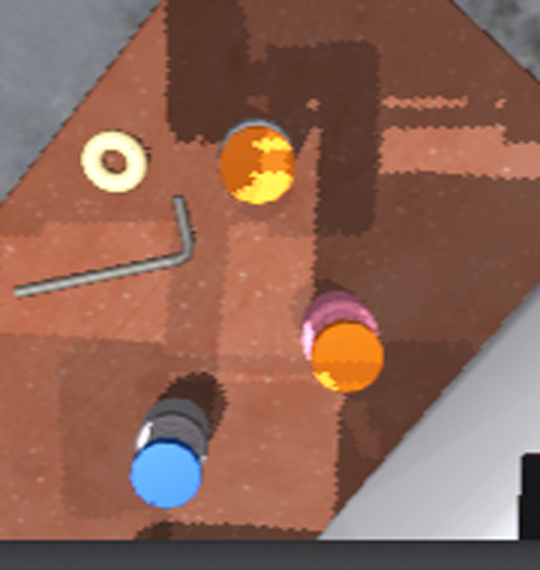

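Request:
{"api": "carry_out", "payload": {"grip": [1,1,1,1,1,1,1,1], "slide": [[35.6,2.2,0],[0,0,40],[0,0,40],[0,0,40],[0,0,40],[0,0,20],[0,0,0],[0,0,0]], "twist": [[-0.003,-0.004,0],[0,0,0],[0,0,0],[0,0,0],[0,0,0],[0,0,0],[0,0,0],[0,0,0]]}}

```text
time_s: 3.3
position: [0.5793, 0.3387, 0.0818]
tcp_rot: [[0.907, 0.42, 0.003], [0.42, -0.907, -0.004], [0.001, 0.005, -1.0]]
force: [0.2, 0.2, -0.1]
opening: 1.0
```

```bash
python3 snap.py wrist w2
```

```text
3.3 [0.57931517 0.33868002 0.08184027] [[ 9.074e-01  4.203e-01  2.800e-03]
 [ 4.203e-01 -9.074e-01 -3.900e-03]
 [ 9.000e-04  4.700e-03 -1.000e+00]] [ 0.16  0.19 -0.15] 1.0001761241976659
```

View pics/w2.png

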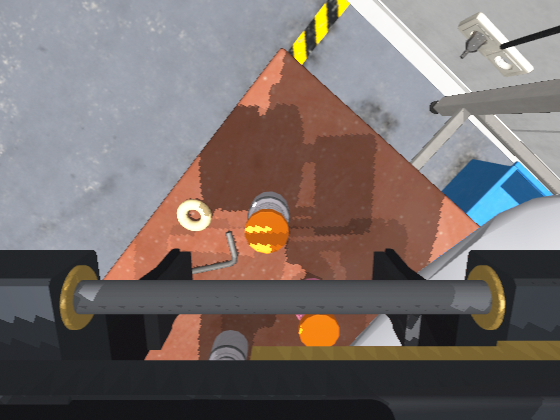

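```bash
cat > cap.py <<'E'
from h import *
import sys
def capc(tag,box=(200,560,0,420),ztop=None):
    s,c=pickle.load(open(f"pics/{tag}.pkl","rb"))
    hsv=cv2.cvtColor(c["color"],cv2.COLOR_RGB2HSV); P=cloud(c,s)
    m=cv2.inRange(hsv,(5,150,80),(30,255,255))
    cs,_=cv2.findContours(m,cv2.RETR_EXTERNAL,cv2.CHAIN_APPROX_NONE)
    R,t=s["tcp_rot"],s["position"]
    for k in cs:
        if cv2.contourArea(k)<250: continue
        M=np.zeros_like(m);cv2.drawContours(M,[k],-1,255,-1); q=P[M>0]; z=np.median(q[:,2])
        e=cv2.fitEllipse(k); d=np.median(c["depth"][M>0]); p=onz(c,*e[0],z,s)
        print("px",np.round(e[0],1),"axes mm",(np.array(e[1])*d/c["fx"]*1000).round(1),"z",round(float(z),4),"pos",p.round(4),"tool offset mm",((p-t)@R*1000).round(1))
if __name__=="__main__": capc(sys.argv[1])
E
python3 cap.py w2
```

```text
px [318.8 333.1] axes mm [27.2 31.2] z 0.0582 pos [0.5263 0.2871 0.0582] tool offset mm [-69.8  24.4  23.7]
px [486.6 285.8] axes mm [5.6 8.5] z 0.2004 pos [0.6287 0.3112 0.2004] tool offset mm [  33.3   46.3 -118.3]
px [ 77.4 297.3] axes mm [ 6.1 13. ] z 0.2026 pos [0.5883 0.3944 0.2026] tool offset mm [  31.7  -46.2 -120.9]
px [266.3 231. ] axes mm [27.3 27.5] z 0.0618 pos [0.5787 0.3497 0.0618] tool offset mm [  4.  -10.3  20. ]
px [299.8  48.4] axes mm [36.1 85.3] z -0.7789 pos [ 0.8364  0.402  -0.7789] tool offset mm [259.1  46.5 861.3]
px [321.   23.3] axes mm [ 33.4 100.6] z -0.7788 pos [ 0.915   0.3775 -0.7788] tool offset mm [320.1 101.8 861.4]
```

Request:
{"api": "carry_out", "payload": {"grip": [1,1,1,1,1,1], "slide": [[3.5,-10.2,0],[0,0,25],[0,0,25],[0,0,15],[0,0,0],[0,0,0]], "twist": [[0.004,0,0],[0,0,0],[0,0,0],[0,0,0],[0,0,0],[0,0,0]]}}

```text
time_s: 3.95
position: [0.5871, 0.3559, 0.0277]
tcp_rot: [[0.907, 0.42, 0.022], [0.42, -0.907, 0.01], [0.025, 0.0, -1.0]]
force: [-0.1, -0.8, -0.1]
opening: 1.003
```

```bash
python3 snap.py wrist w3; python3 cap.py w3 | grep -v 'z -0.7'; python3 -c "
from rig import bot
s=bot.read_state();print(s['joint_positions'].round(2),s['qvel'].round(2),s['position'].round(4),s['tcp_rot'].round(3))"
```

```text
3.95 [0.58714421 0.35587363 0.02774971] [[ 9.071e-01  4.203e-01  2.250e-02]
 [ 4.202e-01 -9.074e-01  1.000e-02]
 [ 2.460e-02  4.000e-04 -9.997e-01]] [-0.1  -0.75 -0.1 ] 1.0029703428929897
px [287.5 271.4] axes mm [ 9.1 26.5] z 0.0615 pos [0.5875 0.3538 0.0615] tool offset mm [  0.3   2.  -33.8]
[2.189e+01 4.543e+01 8.049e+01 7.000e-02 5.268e+01 8.700e+01] [-0.17 -0.3   0.1  -0.03 -0.07 -0.07] [0.5871 0.3558 0.0278] [[ 0.907  0.42   0.022]
 [ 0.42  -0.907  0.01 ]
 [ 0.025  0.    -1.   ]]
```

Request:
{"api": "carry_out", "payload": {"grip": [1,1,1], "slide": [[-10.8,2,0],[0,0,0],[0,0,0]], "twist": [[0,-0.0246,0],[0,0,0],[0,0,0]]}}

```text
time_s: 4.3
position: [0.5789, 0.3497, 0.0306]
tcp_rot: [[0.907, 0.42, 0.002], [0.42, -0.907, 0.0], [0.002, 0.001, -1.0]]
force: [0.7, 0.8, -0.5]
opening: 1.006
```

Request:
{"api": "carry_out", "payload": {"grip": [1,1,1,1,1], "slide": [[0,0,10],[0,0,8],[0,0,5],[0,0,0],[0,0,0]], "twist": [[0,0,0],[0,0,0],[0,0,0],[0,0,0],[0,0,0]]}}

```text
time_s: 4.8
position: [0.579, 0.3495, 0.0054]
tcp_rot: [[0.908, 0.42, 0.002], [0.42, -0.908, 0.0], [0.002, 0.001, -1.0]]
force: [-0.2, 0.7, 1.3]
opening: 0.994
```

Request:
{"api": "carry_out", "payload": {"grip": [1,1], "slide": [[0,0,2],[0,0,0]], "twist": [[0,0,0],[0,0,0]]}}

```text
time_s: 5.0
position: [0.579, 0.3495, 0.0031]
tcp_rot: [[0.907, 0.42, 0.002], [0.42, -0.907, 0.0], [0.002, 0.001, -1.0]]
force: [-0.9, -0.4, 0.1]
opening: 1.0
```

Height is right and nothing presses; close on the sleeve.

Request:
{"api": "carry_out", "payload": {"grip": [-1,-1,-1,-1,-1,-1,-1,-1,-1,-1], "slide": [[0,0,0],[0,0,0],[0,0,0],[0,0,0],[0,0,0],[0,0,0],[0,0,0],[0,0,0],[0,0,0],[0,0,0]], "twist": [[0,0,0],[0,0,0],[0,0,0],[0,0,0],[0,0,0],[0,0,0],[0,0,0],[0,0,0],[0,0,0],[0,0,0]]}}

```text
time_s: 6.0
position: [0.5797, 0.3498, 0.004]
tcp_rot: [[0.907, 0.42, 0.004], [0.42, -0.907, 0.001], [0.004, 0.001, -1.0]]
force: [0.7, -0.2, 0.6]
opening: 0.297
```

Request:
{"api": "carry_out", "payload": {"grip": [-1,-1], "slide": [[0,0,0],[0,0,0]], "twist": [[0,0,0],[0,0,0]]}}

```text
time_s: 6.2
position: [0.5797, 0.3498, 0.004]
tcp_rot: [[0.907, 0.42, 0.004], [0.42, -0.907, 0.001], [0.004, 0.001, -1.0]]
force: [-0.0, -0.4, 0.7]
opening: 0.294
```

```bash
python3 snap.py wrist w4; python3 snap.py side s4
python3 - <<'E'
import cv2
a=cv2.imread('pics/s4.png')[230:350,120:300]; cv2.imwrite('pics/s4c.png',cv2.resize(a,None,fx=4,fy=4,interpolation=cv2.INTER_CUBIC))
E
```

```text
6.2 [0.57965115 0.34980074 0.00404611] [[ 9.075e-01  4.201e-01  3.600e-03]
 [ 4.201e-01 -9.075e-01  9.000e-04]
 [ 3.700e-03  7.000e-04 -1.000e+00]] [-0.02 -0.41  0.68] 0.294490684871317
6.25 [0.57965875 0.34980164 0.00401871] [[ 9.074e-01  4.202e-01  3.600e-03]
 [ 4.202e-01 -9.074e-01  9.000e-04]
 [ 3.700e-03  7.000e-04 -1.000e+00]] [-0.35 -0.41 -0.01] 0.29698016211499234
```

View pics/s4c.png

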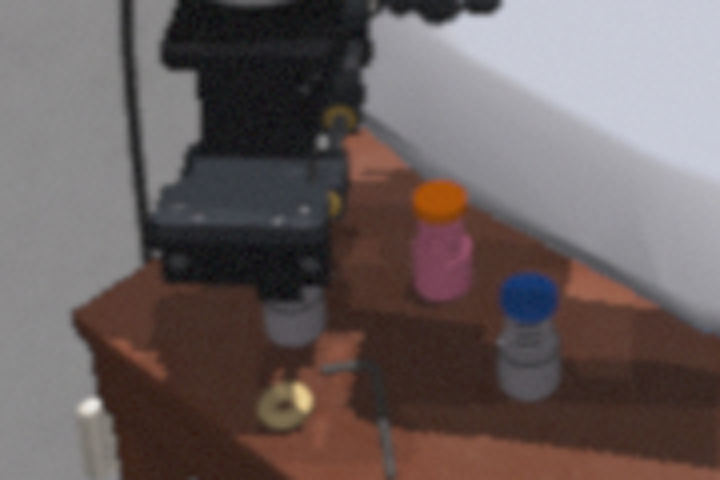

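View pics/w4.png

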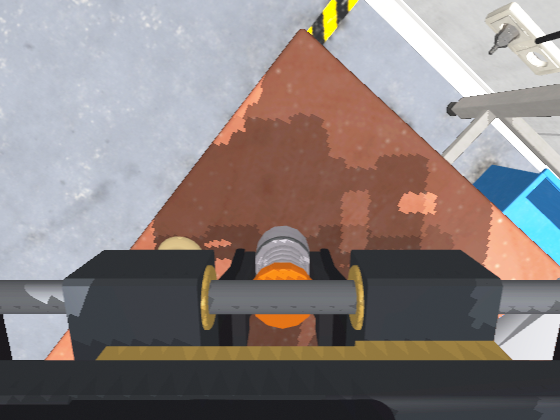

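Run:
```python
from h import *
s,c=pickle.load(open("pics/s4.pkl","rb"))
P=cloud(c)
for r in range(285,320,2):
    print(r,[tuple((P[r,u]*1000).astype(int))+tuple(c["color"][r,u]) for u in (188,193,198)])
s,c=pickle.load(open("pics/w4.pkl","rb"));P=cloud(c,s)
p=c["color"][220:350,200:360,::-1];cv2.imwrite("pics/w4c.png",cv2.resize(p,None,fx=4,fy=4,interpolation=cv2.INTER_CUBIC))
for r in range(232,330,8): print(r,[tuple((P[r,u]*1000).astype(int)) for u in range(225,345,12)])
```

```text
285 [(np.int64(526), np.int64(427), np.int64(149), np.uint8(86), np.uint8(88), np.uint8(94)), (np.int64(518), np.int64(424), np.int64(149), np.uint8(71), np.uint8(74), np.uint8(79)), (np.int64(511), np.int64(419), np.int64(148), np.uint8(64), np.uint8(66), np.uint8(73))]
287 [(np.int64(524), np.int64(430), np.int64(147), np.uint8(42), np.uint8(41), np.uint8(47)), (np.int64(517), np.int64(425), np.int64(146), np.uint8(46), np.uint8(48), np.uint8(52)), (np.int64(510), np.int64(421), np.int64(145), np.uint8(44), np.uint8(45), np.uint8(49))]
289 [(np.int64(526), np.int64(428), np.int64(140), np.uint8(30), np.uint8(31), np.uint8(36)), (np.int64(517), np.int64(426), np.int64(142), np.uint8(33), np.uint8(36), np.uint8(37)), (np.int64(509), np.int64(422), np.int64(142), np.uint8(33), np.uint8(34), np.uint8(39))]
291 [(np.int64(527), np.int64(428), np.int64(135), np.uint8(23), np.uint8(25), np.uint8(27)), (np.int64(520), np.int64(422), np.int64(133), np.uint8(26), np.uint8(25), np.uint8(27)), (np.int64(512), np.int64(419), np.int64(134), np.uint8(29), np.uint8(27), np.uint8(32))]
293 [(np.int
[... 9120 characters left out ...]
.int64(61)), (np.int64(569), np.int64(344), np.int64(62)), (np.int64(571), np.int64(339), np.int64(61)), (np.int64(542), np.int64(315), np.int64(0)), (np.int64(586), np.int64(338), np.int64(84)), (np.int64(590), np.int64(336), np.int64(87))]
328 [(np.int64(577), np.int64(369), np.int64(97)), (np.int64(571), np.int64(364), np.int64(85)), (np.int64(521), np.int64(346), np.int64(0)), (np.int64(525), np.int64(339), np.int64(0)), (np.int64(528), np.int64(333), np.int64(0)), (np.int64(531), np.int64(326), np.int64(0)), (np.int64(535), np.int64(319), np.int64(1)), (np.int64(538), np.int64(312), np.int64(0)), (np.int64(584), np.int64(337), np.int64(84)), (np.int64(587), np.int64(334), np.int64(87))]
```

View pics/w4c.png

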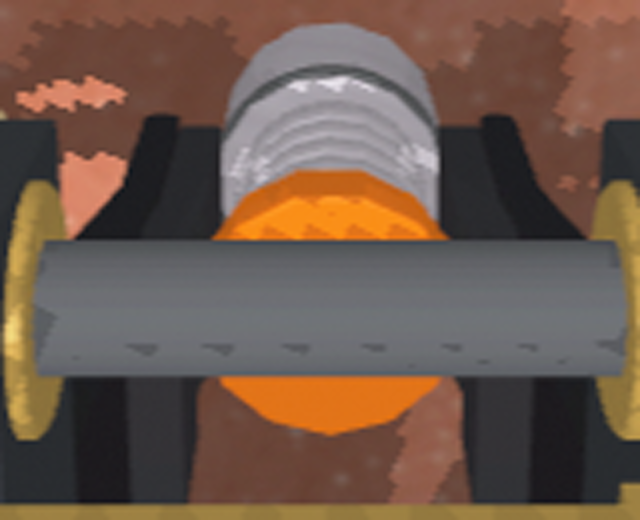

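```bash
cat >> h.py <<'E'
def proj(c,p,pose=None):
    p=np.asarray(p,float)
    if "position" in c: q=c["rotation"].T@(p-c["position"])
    else:
        q=pose["tcp_rot"].T@(p-pose["position"]); q=c["T_tool_cam"][:3,:3].T@(q-c["T_tool_cam"][:3,3])
    return np.array([c["cx"]+c["fx"]*q[0]/-q[2], c["cy"]-c["fy"]*q[1]/-q[2]])
E
python3 - <<'E'
from h import *
s,c=pickle.load(open("pics/s4.pkl","rb"))
R,t=s["tcp_rot"],s["position"]
for y in (-15,-25):
  for z in (0,-10,-20,-30,-40,-50): print(y,z,[proj(c,t+R@np.array([x,y,z])/1000).round(1) for x in (-9.5,9.5)])
# gripper points in tool frame near the spring
for n in("s4","w4"):
    s,c=pickle.load(open(f"pics/{n}.pkl","rb")); P=cloud(c,s)[c["depth"]>0]
    q=(P-t)@R*1000
    for side in(-1,1):
        m=(abs(q[:,0])<14)&(q[:,1]*side>16)&(q[:,1]*side<45)&(q[:,2]<-8)&(q[:,2]>-75)
        k=q[m]; k=k[np.argsort(-k[:,2])][:12]; print(n,side,m.sum(),k.round(0).tolist())
a=cv2.imread("pics/s4.png")[285:325,165:225]; cv2.imwrite("pics/s4d.png",cv2.resize(a,None,fx=12,fy=12,interpolation=cv2.INTER_NEAREST))
E
```

```text
-15 0 [array([196.4, 315.3]), array([186.9, 315.1])]
-15 -10 [array([196.1, 311.6]), array([186.6, 311.4])]
-15 -20 [array([195.8, 307.8]), array([186.2, 307.6])]
-15 -30 [array([195.5, 304. ]), array([185.8, 303.9])]
-15 -40 [array([195.1, 300.2]), array([185.4, 300. ])]
-15 -50 [array([194.8, 296.4]), array([185.1, 296.2])]
-25 0 [array([195.7, 318.8]), array([186.1, 318.6])]
-25 -10 [array([195.4, 315.1]), array([185.8, 314.9])]
-25 -20 [array([195.1, 311.4]), array([185.4, 311.2])]
-25 -30 [array([194.7, 307.6]), array([185. , 307.4])]
-25 -40 [array([194.4, 303.7]), array([184.6, 303.5])]
-25 -50 [array([194.1, 299.9]), array([184.2, 299.7])]
s4 -1 49 [[-6.0, -17.0, -21.0], [-2.0, -17.0, -21.0], [5.0, -18.0, -30.0], [6.0, -19.0, -31.0], [0.0, -20.0, -32.0], [8.0, -20.0, -32.0], [2.0, -20.0, -32.0], [-2.0, -20.0, -32.0], [-6.0, -21.0, -33.0], [-4.0, -21.0, -33.0], [10.0, -22.0, -33.0], [-10.0, -22.0, -34.0]]
s4 1 0 []
w4 -1 548 [[11.0, -21.0, -31.0], [10.0, -17.0, -32.0], [11.0, -21.0, -32.0], [10.0, -17.0, -32.0], [10.0, -18.0, -32.0], [10.0, -19.0, -32.0], [11.0, -21.0, -32.0], [12.0, -20.0, -32.0], [10.0, -16.0, -32.0], [11.0, -20.0, -32.0], [11.0, -20.0, -33.0], [10.0, -18.0, -33.0]]
w4 1 444 [[10.0, 16.0, -31.0], [10.0, 17.0, -32.0], [11.0, 19.0, -32.0], [11.0, 18.0, -32.0], [12.0, 19.0, -32.0], [10.0, 16.0, -32.0], [11.0, 19.0, -32.0], [11.0, 17.0, -33.0], [11.0, 18.0, -33.0], [11.0, 18.0, -33.0], [10.0, 16.0, -33.0], [12.0, 19.0, -33.0]]
```

View pics/s4d.png

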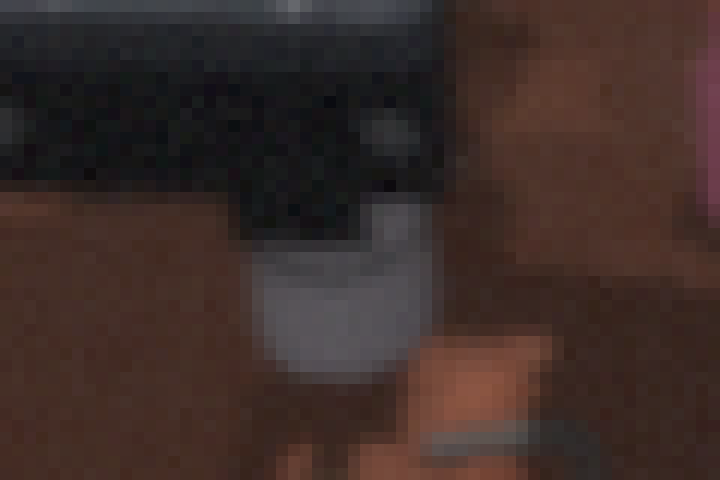

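Request:
{"api": "carry_out", "payload": {"grip": [1,1,1,1,1,1,1], "slide": [[0,0,0],[0,0,0],[0,0,0],[0,0,2],[0,0,2],[0,0,2],[0,0,0]], "twist": [[0,0,0],[0,0,0],[0,0,0],[0,0,0],[0,0,0],[0,0,0],[0,0,0]]}}

```text
time_s: 7.0
position: [0.5795, 0.3498, -0.0026]
tcp_rot: [[0.907, 0.42, 0.003], [0.42, -0.907, 0.001], [0.003, 0.001, -1.0]]
force: [-0.3, 0.4, 0.5]
opening: 0.849
```

Request:
{"api": "carry_out", "payload": {"grip": [1,1,1,1,1], "slide": [[0,0,3],[0,0,3],[0,0,3],[0,0,0],[0,0,0]], "twist": [[0,0,0],[0,0,0],[0,0,0],[0,0,0],[0,0,0]]}}

```text
time_s: 7.5
position: [0.5794, 0.3497, -0.0129]
tcp_rot: [[0.907, 0.42, 0.003], [0.42, -0.907, 0.001], [0.003, 0.001, -1.0]]
force: [-0.8, 0.5, -0.2]
opening: 0.998
```

```bash
python3 snap.py side s5;python3 snap.py wrist w5
python3 - <<'E'
from h import *
s,c=pickle.load(open("pics/s5.pkl","rb"));R,t=s["tcp_rot"],s["position"]
for n in("s5","w5"):
    s,c=pickle.load(open(f"pics/{n}.pkl","rb")); P=cloud(c,s)[c["depth"]>0]
    q=(P-t)@R*1000
    for side in(-1,1):
        m=(abs(q[:,0])<14)&(q[:,1]*side>25)&(q[:,1]*side<65)&(P[:,2]>0.012)&(q[:,2]>-75)
        k=q[m]; k=k[np.argsort(-k[:,2])][:12]; print(n,side,m.sum(),k.round(0).tolist())
a=cv2.imread("pics/s5.png")[240:340,130:260]; cv2.imwrite("pics/s5d.png",cv2.resize(a,None,fx=5,fy=5,interpolation=cv2.INTER_CUBIC))
E
```

```text
7.5 [ 0.57935197  0.34970024 -0.01290993] [[ 9.075e-01  4.201e-01  2.700e-03]
 [ 4.201e-01 -9.075e-01  6.000e-04]
 [ 2.700e-03  6.000e-04 -1.000e+00]] [-0.84  0.51 -0.22] 0.998498127276969
7.55 [ 0.57927802  0.34964882 -0.01295024] [[ 9.075e-01  4.201e-01  2.600e-03]
 [ 4.201e-01 -9.075e-01  5.000e-04]
 [ 2.600e-03  6.000e-04 -1.000e+00]] [0.48 0.64 0.02] 1.002650132140261
s5 -1 171 [[-10.0, -50.0, -33.0], [-3.0, -51.0, -33.0], [-1.0, -51.0, -34.0], [10.0, -51.0, -34.0], [-5.0, -52.0, -35.0], [-10.0, -49.0, -35.0], [9.0, -50.0, -35.0], [1.0, -52.0, -35.0], [-7.0, -52.0, -35.0], [2.0, -53.0, -35.0], [11.0, -50.0, -35.0], [6.0, -53.0, -35.0]]
s5 1 14 [[-10.0, 48.0, -50.0], [-8.0, 46.0, -52.0], [-10.0, 49.0, -52.0], [-9.0, 43.0, -52.0], [-10.0, 52.0, -53.0], [-10.0, 52.0, -55.0], [-9.0, 44.0, -57.0], [-9.0, 45.0, -58.0], [-10.0, 52.0, -58.0], [-10.0, 51.0, -61.0], [-9.0, 44.0, -62.0], [-11.0, 49.0, -66.0]]
w5 -1 1246 [[2.0, -45.0, -31.0], [10.0, -47.0, -31.0], [3.0, -44.0, -32.0], [10.0, -45.0, -32.0], [10.0, -46.0, -32.0], [10.0, -47.0, -32.0], [10.0, -48.0, -32.0], [10.0, -46.0, -32.0], [9.0, -46.0, -32.0], [-0.0, -45.0, -32.0], [2.0, -44.0, -32.0], [8.0, -44.0, -32.0]]
w5 1 1246 [[11.0, 50.0, -31.0], [11.0, 50.0, -31.0], [10.0, 44.0, -32.0], [9.0, 43.0, -32.0], [3.0, 43.0, -32.0], [10.0, 47.0, -32.0], [10.0, 44.0, -32.0], [1.0, 43.0, -32.0], [10.0, 46.0, -32.0], [-3.0, 43.0, -32.0], [10.0, 46.0, -32.0], [10.0, 47.0, -32.0]]
```

View pics/s5d.png

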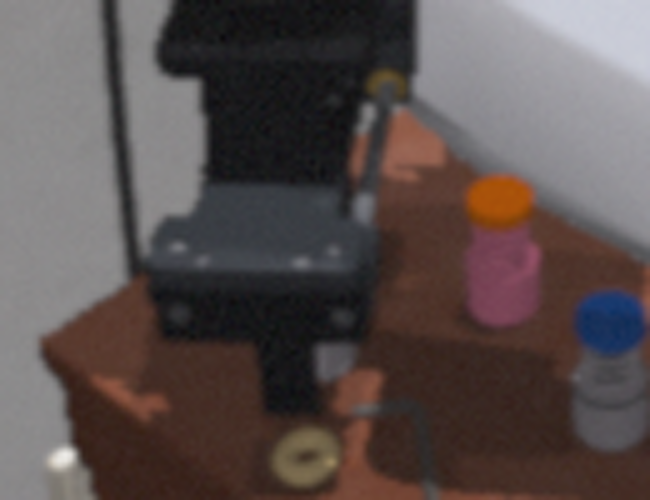

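The fingertips measure about 31 mm short of the reported TCP (both cameras agree), so the first closing only touched the coil. I'm going lower, watching the force.

Request:
{"api": "carry_out", "payload": {"grip": [1,1,1,1,1], "slide": [[0,0,4],[0,0,4],[0,0,3],[0,0,0],[0,0,0]], "twist": [[0,0,0],[0,0,0],[0,0,0],[0,0,0],[0,0,0]]}}

```text
time_s: 8.1
position: [0.5804, 0.3498, -0.0235]
tcp_rot: [[0.907, 0.42, 0.005], [0.42, -0.907, 0.001], [0.005, 0.001, -1.0]]
force: [-0.6, -0.7, 1.0]
opening: 0.996
```

Request:
{"api": "carry_out", "payload": {"grip": [1,1,-1,-1,-1,-1,-1,-1,-1,-1], "slide": [[-1.8,0,2],[0,0,0],[0,0,0],[0,0,0],[0,0,0],[0,0,0],[0,0,0],[0,0,0],[0,0,0],[0,0,0]], "twist": [[0,-0.004,0],[0,0,0],[0,0,0],[0,0,0],[0,0,0],[0,0,0],[0,0,0],[0,0,0],[0,0,0],[0,0,0]]}}

```text
time_s: 9.1
position: [0.5792, 0.3495, -0.0254]
tcp_rot: [[0.908, 0.42, 0.002], [0.42, -0.908, 0.0], [0.002, 0.001, -1.0]]
force: [0.6, -1.9, 0.6]
opening: 0.354
```

```bash
python3 snap.py side s6;python3 snap.py wrist w6
python3 - <<'E'
from h import *
a=cv2.imread("pics/s6.png")[240:340,130:260]; a=cv2.resize(a,None,fx=3,fy=3,interpolation=cv2.INTER_CUBIC)
b=cv2.imread("pics/w6.png")[200:350,200:360]; b=cv2.resize(b,(320,300),interpolation=cv2.INTER_CUBIC)
cv2.imwrite("pics/m6.png",np.hstack([a,b]))
E
```

```text
9.1 [ 0.57922157  0.34951929 -0.0253844 ] [[ 9.076e-01  4.199e-01  2.200e-03]
 [ 4.199e-01 -9.076e-01  3.000e-04]
 [ 2.200e-03  6.000e-04 -1.000e+00]] [ 0.63 -1.94  0.59] 0.3543671770576052
9.15 [ 0.57924107  0.34951748 -0.02538435] [[ 9.076e-01  4.198e-01  2.200e-03]
 [ 4.198e-01 -9.076e-01  3.000e-04]
 [ 2.100e-03  6.000e-04 -1.000e+00]] [-0.51 -0.62 -0.51] 0.3386258537384227
```

View pics/m6.png

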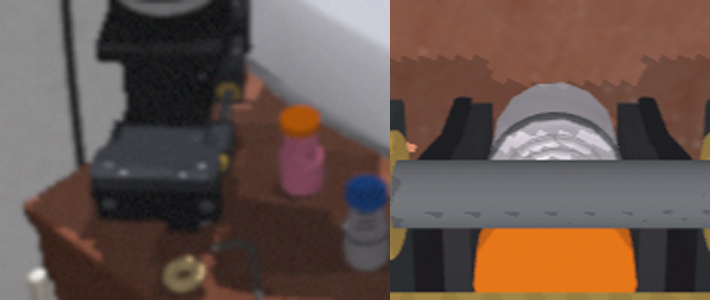

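Request:
{"api": "carry_out", "payload": {"grip": [-1,-1,-1,-1,-1,-1,-1,-1,-1,-1], "slide": [[0,0,-5],[0,0,-15],[0,0,-30],[0,0,-40],[0,0,-40],[0,0,-40],[0,0,-40],[0,0,-30],[0,0,-10],[0,0,0]], "twist": [[0,0,0],[0,0,0],[0,0,0],[0,0,0],[0,0,0],[0,0,0],[0,0,0],[0,0,0],[0,0,0],[0,0,0]]}}

```text
time_s: 10.2
position: [0.5778, 0.3491, 0.2424]
tcp_rot: [[0.908, 0.42, 0.005], [0.42, -0.908, 0.002], [0.005, 0.001, -1.0]]
force: [-0.2, -0.0, -1.4]
opening: 0.336
```

```bash
python3 snap.py side s7
python3 - <<'E'
from h import *
a=cv2.imread("pics/s7.png")[180:340,100:280]; a=cv2.resize(a,None,fx=4,fy=4,interpolation=cv2.INTER_CUBIC)
cv2.imwrite("pics/m7.png",a)
E
```

```text
10.2 [0.57776854 0.34914825 0.24235591] [[ 9.076e-01  4.197e-01  4.900e-03]
 [ 4.197e-01 -9.077e-01  1.700e-03]
 [ 5.200e-03  5.000e-04 -1.000e+00]] [-0.18 -0.04 -1.43] 0.335517124422391
```

View pics/m7.png

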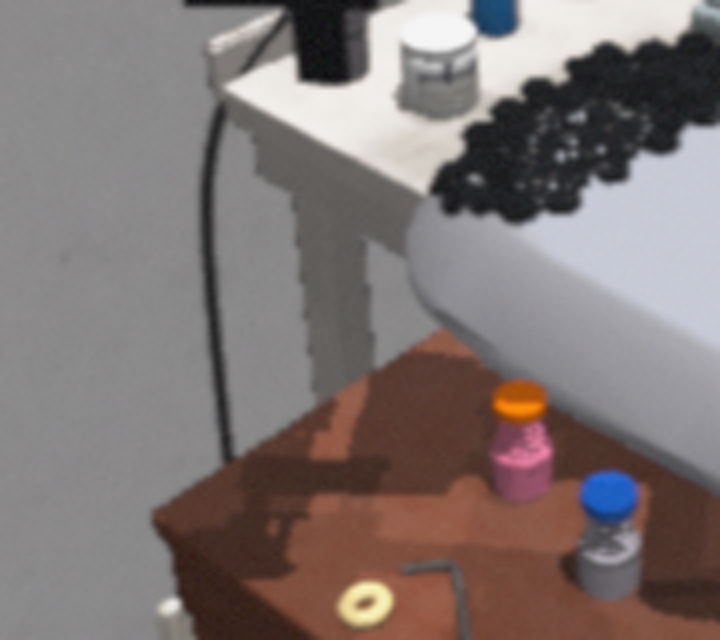

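Request:
{"api": "carry_out", "payload": {"grip": [-1,-1,-1,-1,-1,-1,-1,-1,-1,-1,-1,-1], "slide": [[-16,18,0],[-31,36,0],[-31,36,0],[-31,36,0],[-31,36,0],[-31,36,0],[-31,36,0],[-31,36,0],[-31,36,0],[-31,36,0],[-31,36,0],[-16,20,0]], "twist": [[0,0,0],[0,0,0],[0,0,0],[0,0,0],[0,0,0],[0,0,0],[0,0,0],[0,0,0],[0,0,0],[0,0,0],[0,0,0],[0,0,0]]}}

```text
time_s: 11.45
position: [0.4133, -0.1676, 0.2166]
tcp_rot: [[0.903, 0.428, -0.044], [0.429, -0.903, 0.008], [-0.036, -0.026, -0.999]]
force: [0.6, 0.4, -0.9]
opening: 0.339
```

Request:
{"api": "carry_out", "payload": {"grip": [-1,-1,-1,-1,-1,-1], "slide": [[0,0,0],[0,0,0],[0,0,0],[0,0,0],[0,0,0],[0,0,0]], "twist": [[0,0,0.14],[0,0,0.14],[0,0,0.14],[0,0,0.14],[0,0,0.06],[0,0,0]]}}

```text
time_s: 12.05
position: [0.403, -0.1675, 0.2048]
tcp_rot: [[0.975, -0.212, -0.067], [-0.21, -0.977, 0.025], [-0.071, -0.01, -0.997]]
force: [-0.4, 0.1, -1.0]
opening: 0.337
```

```bash
python3 snap.py wrist w8; python3 snap.py side s8;python3 snap.py scene c8
```

```text
12.05 [ 0.40304904 -0.16751455  0.20479493] [[ 0.975  -0.2117 -0.0671]
 [-0.2104 -0.9773  0.0251]
 [-0.0708 -0.0104 -0.9974]] [-0.39  0.06 -1.  ] 0.33748192608165783
12.1 [ 0.40290564 -0.16736817  0.20471228] [[ 0.9753 -0.2105 -0.0674]
 [-0.2092 -0.9775  0.0253]
 [-0.0713 -0.0106 -0.9974]] [ 0.11  0.4  -0.54] 0.3405979988071424
12.15 [ 0.40330517 -0.16759529  0.20514401] [[ 0.9754 -0.2101 -0.0664]
 [-0.2089 -0.9776  0.0246]
 [-0.0701 -0.0102 -0.9975]] [-0.1   0.23 -0.54] 0.33583008396474107
```

View pics/w8.png

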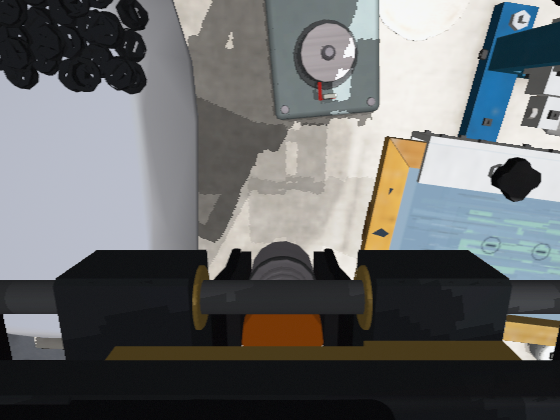

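View pics/s8.png

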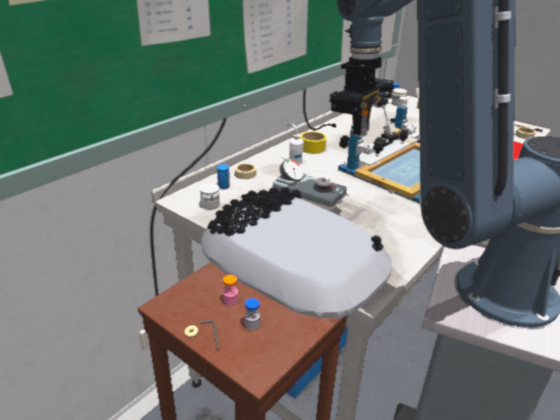

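Run:
```python
from h import *
s,c=pickle.load(open("pics/w8.pkl","rb"));P=cloud(c,s);R,t=s["tcp_rot"],s["position"]
a=c["color"][0:130,250:400,::-1];cv2.imwrite("pics/w8c.png",cv2.resize(a,None,fx=5,fy=5,interpolation=cv2.INTER_CUBIC))
z=P[...,2]
m=((z>0.038)&(z<0.050)).astype(np.uint8)*255; m[130:]=0; m[:,:260]=0; m[:,400:]=0
k,l,st,ce=cv2.connectedComponentsWithStats(m)
for i in range(1,k):
    if st[i,4]>200: 
        cs,_=cv2.findContours((l==i).astype(np.uint8),cv2.RETR_EXTERNAL,cv2.CHAIN_APPROX_NONE); e=cv2.fitEllipse(cs[0]); print("plate",e,np.median(z[l==i]),onz(c,*e[0],0.045,s).round(4), P[l==i].min(0).round(4),P[l==i].max(0).round(4))
m=((z>0.0525)&(z<0.06)); m[130:]=0; m[:,:260]=0;m[:,400:]=0
ys,xs=np.nonzero(m); print("pin px",len(xs),[ (x,y,round(float(z[y,x]),4)) for x,y in zip(xs,ys)][:8], xs.mean(),ys.mean(), onz(c,xs.mean(),ys.mean(),0.055,s).round(4),np.median(z[m]))
# red
hsv=cv2.cvtColor(c["color"],cv2.COLOR_RGB2HSV);mr=cv2.inRange(hsv,(0,150,80),(4,255,255))|cv2.inRange(hsv,(175,150,80),(180,255,255));mr[130:]=0;mr[:,:260]=0;mr[:,400:]=0
ys,xs=np.nonzero(mr);print("red",xs.mean(),ys.mean(),P[mr>0].mean(0).round(4))
# base edges: points of base top z~.022
m=((z>0.017)&(z<0.027)).astype(np.uint8)*255;m[130:]=0;m[:,:255]=0;m[:,400:]=0
q=P[m>0][:,:2]; r=cv2.minAreaRect((q*1000).astype(np.float32));print("base rect",r, cv2.boxPoints(r).round(1).tolist())
# bench z ref
print("bench",np.median(z[150:200,300:340]))
```

```text
plate ((327.0090637207031, 56.781036376953125), (50.86957931518555, 73.30450439453125), 2.047483444213867) 0.04567808985840671 [ 0.5058 -0.228   0.045 ] [ 0.4711 -0.2525  0.0401] [ 0.5325 -0.2049  0.0499]
pin px 136 [(np.int64(326), np.int64(45), 0.0527), (np.int64(328), np.int64(45), 0.0528), (np.int64(330), np.int64(45), 0.0532), (np.int64(325), np.int64(46), 0.0535), (np.int64(326), np.int64(46), 0.0543), (np.int64(327), np.int64(46), 0.0542), (np.int64(328), np.int64(46), 0.0528), (np.int64(329), np.int64(46), 0.054)] 327.95588235294116 51.61029411764706 [ 0.509  -0.2283  0.055 ] 0.05486370208827923
red 319.44444444444446 90.27777777777777 [ 0.4796 -0.2168  0.0407]
base rect ((507.1539611816406, -227.93869018554688), (103.3367919921875, 106.26211547851562), 82.65894317626953) [[447.8999938964844, -272.3999938964844], [553.2000122070312, -286.0], [566.5, -183.5], [461.1000061035156, -169.89999389648438]]
bench 0.000328048256529212
```

View pics/w8c.png

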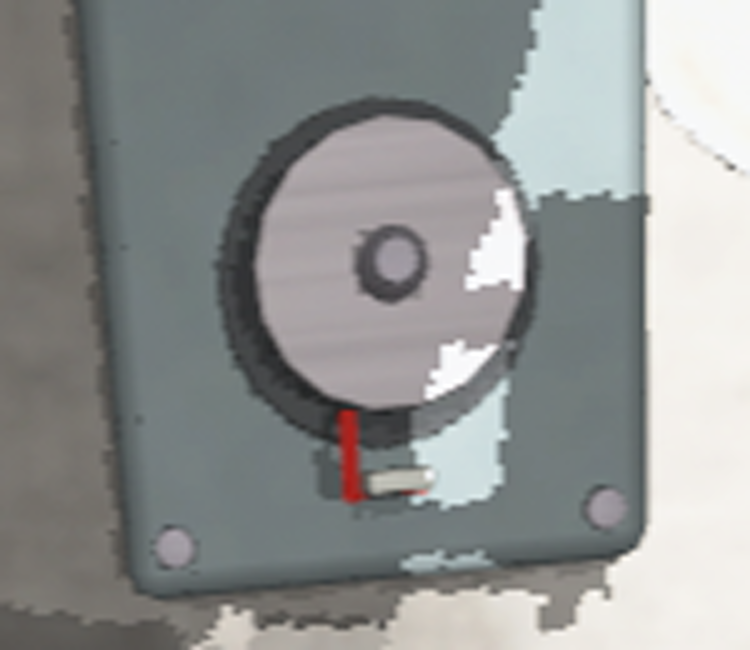

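Request:
{"api": "carry_out", "payload": {"grip": [-1,-1,-1,-1,-1,-1], "slide": [[0,0,0],[0,0,0],[28,20,0],[28,20,0],[0,0,0],[0,0,0]], "twist": [[-0.01,0.07,0],[0,0,-0.082],[0,0,0],[0,0,0],[0,0,0],[0,0,0]]}}

```text
time_s: 12.8
position: [0.4536, -0.2133, 0.2033]
tcp_rot: [[0.993, -0.118, -0.002], [-0.118, -0.993, 0.002], [-0.002, -0.002, -1.0]]
force: [-0.8, 0.4, -0.8]
opening: 0.343
```

```bash
cat > pin.py <<'E'
from h import *
import sys
def run(tag):
    s,c=pickle.load(open(f"pics/{tag}.pkl","rb"));P=cloud(c,s);R,t=s["tcp_rot"],s["position"];z=P[...,2]
    d=np.hypot(P[...,0]-.508,P[...,1]+.228)
    m=(z>0.0525)&(z<0.06)&(d<.03)
    ys,xs=np.nonzero(m); p=onz(c,xs.mean(),ys.mean(),0.0535,s)
    print("pin px",len(xs),xs.mean().round(1),ys.mean().round(1),p.round(4),"toolXY",((p-t)@R*1000).round(1))
    m=((z>0.041)&(z<0.0495)&(d<.027)).astype(np.uint8)
    cs,_=cv2.findContours(m,cv2.RETR_EXTERNAL,cv2.CHAIN_APPROX_NONE); k=max(cs,key=cv2.contourArea)
    q=np.array([onz(c,*x[0],.045,s)[:2] for x in k]); (cx,cy),r=cv2.minEnclosingCircle((q*1000).astype(np.float32)); print("plate circ",cx,cy,r,"median z",np.median(z[m>0]))
    m=((z>0.018)&(z<0.026)&(d<.1)).astype(np.uint8); q=P[m>0][:,:2]; r=cv2.minAreaRect((q*1000).astype(np.float32)); print("base",r)
if __name__=="__main__": run(sys.argv[1])
E
python3 snap.py wrist w9; python3 pin.py w9
```

```text
12.8 [ 0.45357239 -0.21334282  0.20327149] [[ 0.993  -0.1183 -0.0016]
 [-0.1183 -0.993   0.0024]
 [-0.0019 -0.0022 -1.    ]] [-0.75  0.39 -0.85] 0.3427184056021053
pin px 101 292.3 134.8 [ 0.509  -0.2285  0.0535] toolXY [ 57.1   8.8 149.6]
plate circ 507.5806884765625 -228.51426696777344 25.31490135192871 median z 0.045684699031163956
base ((526.114990234375, -230.68116760253906), (103.39418029785156, 143.68218994140625), 82.90287780761719)
```

View pics/w9.png

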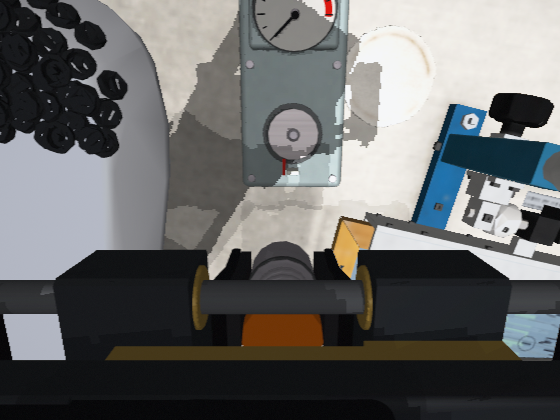

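Request:
{"api": "carry_out", "payload": {"grip": [-1,-1,-1,-1,-1,-1,-1,-1], "slide": [[30,4,0],[28,4.8,0],[0,0,40],[0,0,40],[0,0,30],[0,0,20],[0,0,0],[0,0,0]], "twist": [[0,0,0],[0,0,0],[0,0,0],[0,0,0],[0,0,0],[0,0,0],[0,0,0],[0,0,0]]}}

```text
time_s: 13.65
position: [0.5073, -0.2235, 0.0707]
tcp_rot: [[0.994, -0.113, -0.003], [-0.113, -0.994, 0.004], [-0.004, -0.003, -1.0]]
force: [0.0, -0.1, -0.4]
opening: 0.341
```

```bash
python3 snap.py side s10; python3 snap.py scene c10; python3 snap.py wrist w10
python3 - <<'E'
from h import *
o=[]
for n in("s10","c10"):
    s,c=pickle.load(open(f"pics/{n}.pkl","rb"))
    u,v=proj(c,[.509,-.2285,.055]); print(n,u,v)
    u,v=int(u),int(v); a=c["color"][v-45:v+25,u-40:u+40,::-1]; o.append(cv2.resize(a,None,fx=5,fy=5,interpolation=cv2.INTER_CUBIC))
cv2.imwrite("pics/m10.png",np.hstack(o))
E
```

```text
13.65 [ 0.50731296 -0.22354692  0.0706567 ] [[ 0.9936 -0.1128 -0.0032]
 [-0.1128 -0.9936  0.0035]
 [-0.0036 -0.0031 -1.    ]] [ 0.01 -0.15 -0.44] 0.3406182052591808
13.7 [ 0.5072102  -0.22349504  0.07088612] [[ 0.9936 -0.1128 -0.0032]
 [-0.1128 -0.9936  0.0035]
 [-0.0036 -0.0031 -1.    ]] [-1.05  0.55 -1.67] 0.3377590920055415
13.75 [ 0.50786735 -0.22399095  0.07143513] [[ 0.9936 -0.1129 -0.0017]
 [-0.1129 -0.9936  0.0024]
 [-0.002  -0.0022 -1.    ]] [-0.04 -0.29 -0.8 ] 0.34413647641953743
s10 324.1300116245719 177.7649724126305
c10 344.7304099478342 189.13987577055065
```

View pics/m10.png

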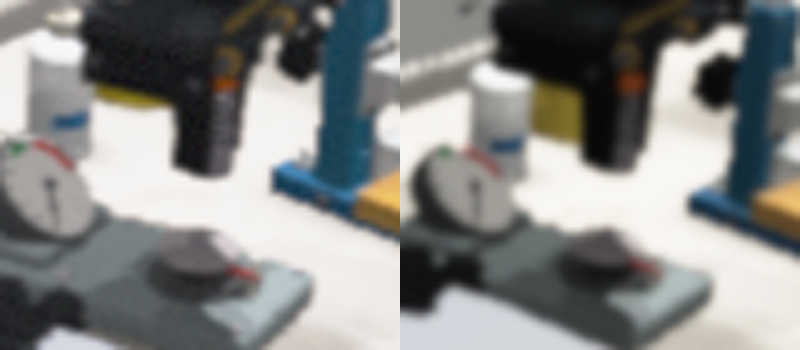

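View pics/w10.png

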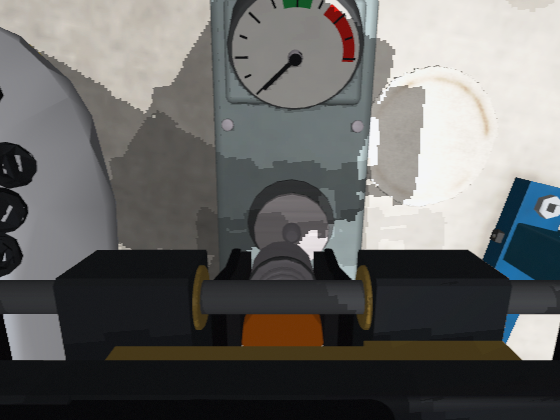

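Run:
```python
from h import *
s,c=pickle.load(open("pics/w10.pkl","rb"));P=cloud(c,s);R,t=s["tcp_rot"],s["position"];q=(P-t)@R*1000
a=c["color"][170:280,220:350,::-1];cv2.imwrite("pics/w10c.png",cv2.resize(a,None,fx=6,fy=6,interpolation=cv2.INTER_CUBIC))
for r in (241,243,245,247,249):
    m=(q[r,:,2]<-18)&(q[r,:,2]>-60)&(abs(q[r,:,1])<16); x=np.nonzero(m)[0]
    if len(x): print(r,x.min(),x.max(),q[r,x.min()].round(1),q[r,x.max()].round(1),"mid",((x.min()+x.max())/2))
# circle fit of sleeve front surface, points with tool z in (-40,-24)
m=(q[...,2]<-24)&(q[...,2]>-60)&(abs(q[...,1])<12)&(q[...,0]>0)&(q[...,0]<25); m[:236]=0;m[275:]=0
k=q[m]; print(len(k))
for lo in range(-60,-24,6):
    kk=k[(k[:,2]>=lo)&(k[:,2]<lo+6)]
    if len(kk)>8:
        A=np.c_[2*kk[:,:2],np.ones(len(kk))]; b=(kk[:,:2]**2).sum(1); sol=np.linalg.lstsq(A,b,rcond=None)[0]; print(lo,len(kk),"xmax",kk[:,0].max().round(1),"center",sol[:2].round(2),"r",np.sqrt(sol[2]+sol[0]**2+sol[1]**2).round(2))
z=P[...,2]; d=np.hypot(P[...,0]-.509,P[...,1]+.2285); m=(z>.0525)&(z<.06)&(d<.02); ys,xs=np.nonzero(m); 
if len(xs): p=onz(c,xs.mean(),ys.mean(),.0535,s); print("pin",len(xs),xs.mean(),ys.mean(),p,((p-t)@R*1000))
```

```text
241 282 286 [ 13.3  -0.7 -28.1] [ 13.3   1.2 -28.1] mid 284.0
243 270 292 [ 12.4  -6.5 -28.4] [ 11.6   4.2 -26. ] mid 281.0
245 267 297 [ 10.8  -8.1 -26.9] [ 11.2   6.6 -28. ] mid 282.0
247 263 299 [ 10.  -10.  -27.6] [ 10.6   7.5 -29.2] mid 281.0
249 260 302 [  8.8 -11.5 -27. ] [  9.    9.1 -27.6] mid 281.0
1556
-60 147 xmax 10.3 center [ 4.2  -1.06] r 5.85
-54 691 xmax 14.1 center [ 3.27 -0.61] r 9.7
-48 197 xmax 13.5 center [-1.57 -0.96] r 14.72
-42 230 xmax 13.5 center [-1.76 -1.01] r 14.85
-36 205 xmax 13.6 center [-1.69 -1.  ] r 14.79
-30 86 xmax 13.3 center [-1.5  -0.94] r 14.58
pin 224 290.89732142857144 234.15625 [ 0.50947113 -0.22890335  0.0535    ] [ 2.18362554  4.73928074 17.92047877]
```

View pics/w10c.png

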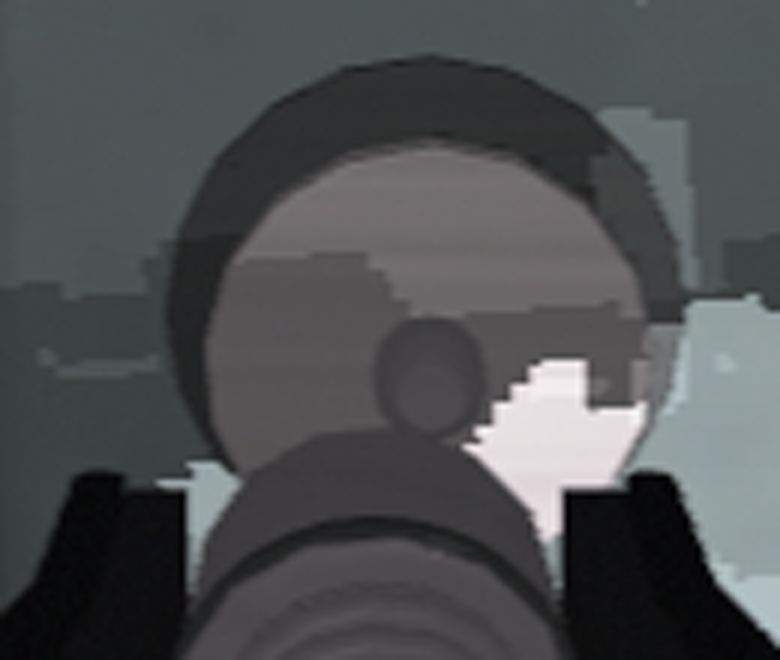

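Request:
{"api": "carry_out", "payload": {"grip": [-1,-1,-1,-1,-1,-1,-1], "slide": [[3.7,5.6,0],[0,0,0],[0,0,12],[0,0,12],[0,0,8],[0,0,0],[0,0,0]], "twist": [[0,0,0],[0,0,0],[0,0,0],[0,0,0],[0,0,0],[0,0,0],[0,0,0]]}}

```text
time_s: 14.5
position: [0.5136, -0.2325, 0.0398]
tcp_rot: [[0.994, -0.113, 0.004], [-0.113, -0.994, -0.002], [0.005, 0.001, -1.0]]
force: [0.5, -0.5, -0.4]
opening: 0.339
```

```bash
python3 snap.py wrist w11;  python3 - <<'E'
from h import *
s,c=pickle.load(open("pics/w11.pkl","rb"));P=cloud(c,s);R,t=s["tcp_rot"],s["position"];q=(P-t)@R*1000
m=(q[...,2]<-27)&(q[...,2]>-46)&(abs(q[...,1])<12)&(q[...,0]>0)&(q[...,0]<25); m[:236]=0;m[275:]=0
kk=q[m];A=np.c_[2*kk[:,:2],np.ones(len(kk))]; b=(kk[:,:2]**2).sum(1); sol=np.linalg.lstsq(A,b,rcond=None)[0]; print(len(kk),"center",sol[:2].round(2),"r",np.sqrt(sol[2]+sol[0]**2+sol[1]**2).round(2))
p=t+R@np.array([sol[0],sol[1],-25])/1000; print("spring axis bottom world",p.round(4),"pin .5092,-.2287")
# plate visible contour: circle in world from right/left/top edge
z=P[...,2]; d=np.hypot(P[...,0]-.509,P[...,1]+.2285); mm=((z>.041)&(z<.0495)&(d<.028)).astype(np.uint8); mm[240:]=0
cs,_=cv2.findContours(mm,cv2.RETR_EXTERNAL,cv2.CHAIN_APPROX_NONE);k=max(cs,key=cv2.contourArea)
w=np.array([onz(c,*x[0],.045,s)[:2]*1000 for x in k]); g=np.hypot(*(w-[509,-228.5]).T)>21; w=w[g]
A=np.c_[2*w,np.ones(len(w))];so=np.linalg.lstsq(A,(w**2).sum(1),rcond=None)[0];print("plate fit",so[:2],np.sqrt(so[2]+so[0]**2+so[1]**2),len(w))
a=c["color"][170:290,220:350,::-1];cv2.imwrite("pics/w11c.png",cv2.resize(a,None,fx=5,fy=5,interpolation=cv2.INTER_CUBIC))
E
```

```text
14.5 [ 0.51358814 -0.23248385  0.03984769] [[ 0.9936 -0.1132  0.0044]
 [-0.1132 -0.9936 -0.002 ]
 [ 0.0046  0.0015 -1.    ]] [ 0.55 -0.52 -0.42] 0.33919253469006877
666 center [-1.53 -0.99] r 14.65
spring axis bottom world [ 0.5121 -0.2313  0.0648] pin .5092,-.2287
plate fit [ 511.84135547 -229.15056791] 21.840306826357548 96
```

View pics/w11c.png

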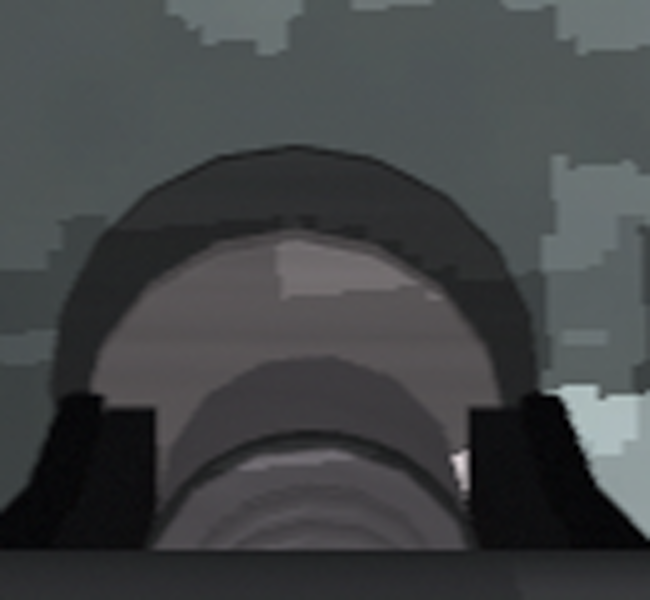

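Request:
{"api": "carry_out", "payload": {"grip": [-1,-1,-1,-1], "slide": [[-3.2,-2.3,0],[0,0,0],[0,0,0],[0,0,0]], "twist": [[0.0015,-0.0046,0],[0,0,0],[0,0,0],[0,0,0]]}}

```text
time_s: 14.95
position: [0.5107, -0.2296, 0.0405]
tcp_rot: [[0.994, -0.113, 0.0], [-0.113, -0.994, -0.0], [0.0, 0.0, -1.0]]
force: [1.3, -0.2, -0.8]
opening: 0.342
```

```bash
cat > al.py <<'E'
from h import *
import sys
def run(tag,PIN=(509.2,-228.7)):
    s,c=pickle.load(open(f"pics/{tag}.pkl","rb"));P=cloud(c,s);R,t=s["tcp_rot"],s["position"];q=(P-t)@R*1000
    m=(q[...,2]<-27)&(q[...,2]>-46)&(abs(q[...,1])<12)&(q[...,0]>0)&(q[...,0]<25); m[:236]=0;m[275:]=0
    kk=q[m];A=np.c_[2*kk[:,:2],np.ones(len(kk))]; b=(kk[:,:2]**2).sum(1); sol=np.linalg.lstsq(A,b,rcond=None)[0]; print(len(kk),"center",sol[:2].round(2),"r",np.sqrt(sol[2]+sol[0]**2+sol[1]**2).round(2))
    p=t+R@np.array([sol[0],sol[1],-25])/1000
    d=np.array([PIN[0]/1000,PIN[1]/1000,p[2]])-p; print("axis",p.round(4),"needed tool move mm",(d@R*1000).round(2))
    # plate far edge and sides: rays at rows<240, brightness boundary by depth
    z=P[...,2]
    a=c["color"][170:290,220:350,::-1];cv2.imwrite(f"pics/{tag}c.png",cv2.resize(a,None,fx=5,fy=5,interpolation=cv2.INTER_CUBIC))
    for r in range(212,250,4):
        x=[u for u in range(225,345) if 0.041<z[r,u]<0.049 and np.hypot(P[r,u,0]-.509,P[r,u,1]+.2287)<.03]
        if len(x)>3: print(r,x[0],x[-1],(x[0]+x[-1])/2, ((onz(c,(x[0]+x[-1])/2,r,.045,s)-t)@R*1000).round(1)[1])
if __name__=="__main__": run(sys.argv[1])
E
python3 snap.py wrist w12; python3 al.py w12
```

```text
14.95 [ 0.51067091 -0.22957319  0.04048947] [[ 9.936e-01 -1.128e-01  3.000e-04]
 [-1.128e-01 -9.936e-01 -3.000e-04]
 [ 3.000e-04  3.000e-04 -1.000e+00]] [ 1.28 -0.23 -0.77] 0.34208584912498863
666 center [-1.64 -1.  ] r 14.75
axis [ 0.5092 -0.2284  0.0655] needed tool move mm [0.08 0.3  0.  ]
212 268 296 282.0 -0.7
216 261 303 282.0 -0.7
220 254 310 282.0 -0.7
224 251 314 282.5 -0.5
228 248 317 282.5 -0.4
232 245 320 282.5 -0.4
236 244 321 282.5 -0.4
240 242 322 282.0 -0.7
244 241 323 282.0 -0.7
248 240 324 282.0 -0.7
```

View pics/w12c.png

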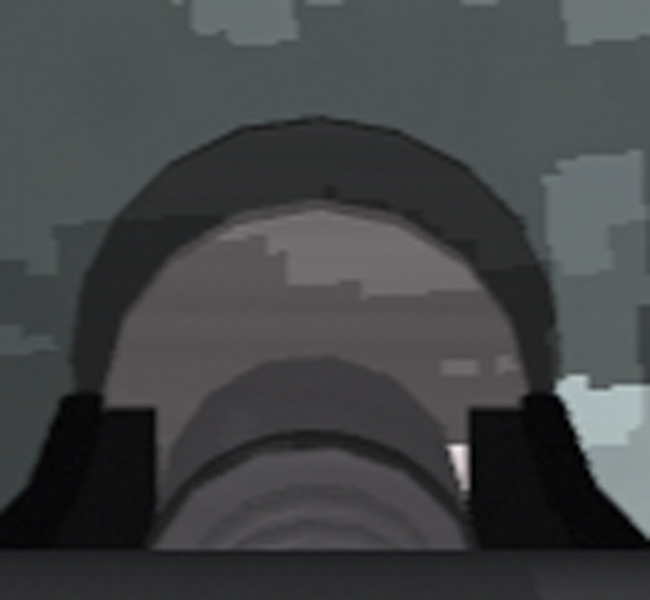

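Request:
{"api": "carry_out", "payload": {"grip": [-1,-1,-1,-1], "slide": [[0,0.3,4],[0,0,4],[0,0,0],[0,0,0]], "twist": [[0,0,0],[0,0,0],[0,0,0],[0,0,0]]}}

```text
time_s: 15.4
position: [0.5109, -0.2302, 0.032]
tcp_rot: [[0.994, -0.113, 0.001], [-0.113, -0.994, -0.001], [0.001, 0.001, -1.0]]
force: [-0.2, -0.5, -0.9]
opening: 0.339
```

```bash
python3 snap.py wrist w13; python3 al.py w13|head -2;python3 - <<'E'
from h import *
s,c=pickle.load(open("pics/w13.pkl","rb"));P=cloud(c,s);R,t=s["tcp_rot"],s["position"]
z=P[:,282,2]; r=[i for i in range(190,240) if .041<z[i]<.049]; print("far edge row",r[0],((onz(c,282,r[0]-.5,.045,s)-t)@R*1000).round(1))
E
```

```text
15.4 [ 0.51094882 -0.23019863  0.03201839] [[ 9.936e-01 -1.129e-01  1.000e-03]
 [-1.129e-01 -9.936e-01 -8.000e-04]
 [ 1.100e-03  7.000e-04 -1.000e+00]] [-0.21 -0.48 -0.88] 0.33869158156194196
668 center [-1.63 -1.01] r 14.74
axis [ 0.5094 -0.229   0.057 ] needed tool move mm [-0.25 -0.26 -0.  ]
far edge row 214 [ 23.2  -0.7 -13. ]
```

Request:
{"api": "carry_out", "payload": {"grip": [-1,-1,-1,-1], "slide": [[0,0,3],[0,0,3],[0,0,2],[0,0,0]], "twist": [[0,0,0],[0,0,0],[0,0,0],[0,0,0]]}}

```text
time_s: 15.85
position: [0.5109, -0.2302, 0.0233]
tcp_rot: [[0.994, -0.113, 0.001], [-0.113, -0.994, -0.001], [0.001, 0.001, -1.0]]
force: [-0.1, -0.6, -1.3]
opening: 0.34
```

Request:
{"api": "carry_out", "payload": {"grip": [-1,-1,-1,-1], "slide": [[0,0,1.5],[0,0,1],[0,0,0.5],[0,0,0]], "twist": [[0,0,0],[0,0,0],[0,0,0],[0,0,0]]}}

```text
time_s: 16.25
position: [0.511, -0.2302, 0.02]
tcp_rot: [[0.994, -0.113, 0.001], [-0.113, -0.994, -0.001], [0.001, 0.001, -1.0]]
force: [-0.5, 1.0, -0.4]
opening: 0.34
```

```bash
python3 snap.py wrist w14; python3 snap.py side s14; python3 al.py w14|head -2
python3 - <<'E'
from h import *
a=cv2.imread("pics/s14.png")[130:210,280:380];cv2.imwrite("pics/s14c.png",cv2.resize(a,None,fx=6,fy=6,interpolation=cv2.INTER_CUBIC))
E
```

```text
16.25 [ 0.51096965 -0.23021345  0.01997869] [[ 9.936e-01 -1.130e-01  9.000e-04]
 [-1.130e-01 -9.936e-01 -8.000e-04]
 [ 1.000e-03  7.000e-04 -1.000e+00]] [-0.53  1.   -0.36] 0.33961864767155064
16.3 [ 0.51097429 -0.23021223  0.02001111] [[ 9.936e-01 -1.130e-01  9.000e-04]
 [-1.130e-01 -9.936e-01 -8.000e-04]
 [ 1.000e-03  7.000e-04 -1.000e+00]] [ 0.39 -0.57 -1.23] 0.34162753037819515
675 center [-1.57 -0.98] r 14.68
axis [ 0.5095 -0.229   0.045 ] needed tool move mm [-0.34 -0.3  -0.  ]
```

View pics/w14.png

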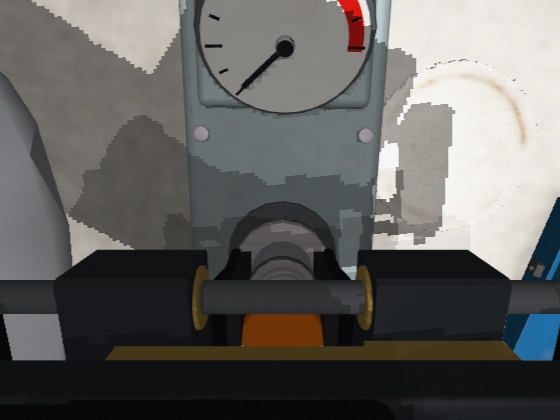

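View pics/s14c.png

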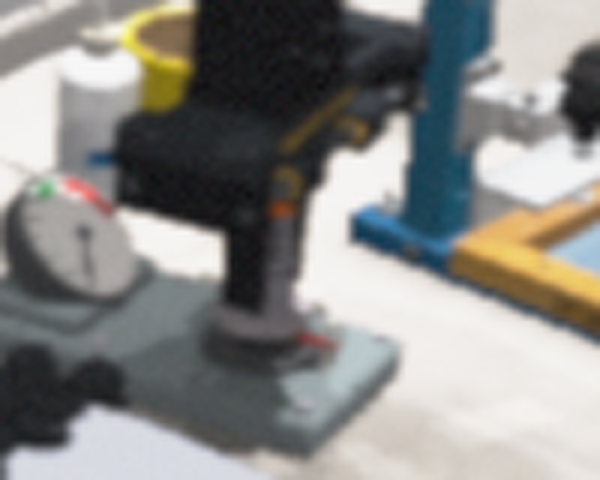

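Request:
{"api": "carry_out", "payload": {"grip": [1,1,1,1,1,1,1,1], "slide": [[0,0,0],[0,0,0],[0,0,0],[0,0,0],[0,0,0],[0,0,0],[0,0,0],[0,0,0]], "twist": [[0,0,0],[0,0,0],[0,0,0],[0,0,0],[0,0,0],[0,0,0],[0,0,0],[0,0,0]]}}

```text
time_s: 17.15
position: [0.5116, -0.2306, 0.0208]
tcp_rot: [[0.994, -0.113, 0.002], [-0.113, -0.994, -0.002], [0.003, 0.002, -1.0]]
force: [-0.6, 0.4, -0.1]
opening: 0.954
```

```bash
python3 snap.py wrist w15; python3 snap.py side s15; python3 al.py w15|head -2
python3 - <<'E'
from h import *
a=cv2.imread("pics/s15.png")[130:210,280:380];a=cv2.resize(a,(500,400),interpolation=cv2.INTER_CUBIC)
b=cv2.imread("pics/w15.png")[0:300,150:410]; b=cv2.resize(b,(300,400)); cv2.imwrite("pics/s15c.png",np.hstack([a,b]))
E
```

```text
17.15 [ 0.5115819  -0.23061439  0.02076291] [[ 0.9936 -0.1129  0.0024]
 [-0.1129 -0.9936 -0.0018]
 [ 0.0026  0.0016 -1.    ]] [-0.57  0.35 -0.06] 0.9539647504927738
17.2 [ 0.51157278 -0.23063081  0.02074172] [[ 0.9936 -0.113   0.0024]
 [-0.113  -0.9936 -0.0018]
 [ 0.0026  0.0015 -1.    ]] [ 1.    0.46 -0.47] 0.9732370542366084
663 center [-2.13 -1.29] r 14.7
axis [ 0.5095 -0.229   0.0458] needed tool move mm [-0.38 -0.31 -0.  ]
```

View pics/s15c.png

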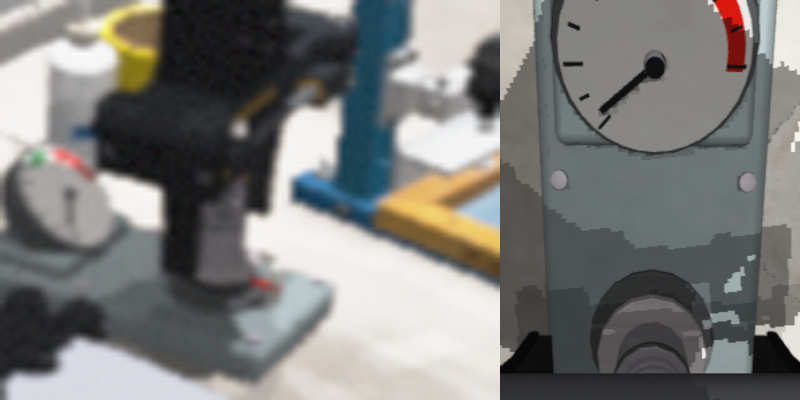

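Request:
{"api": "carry_out", "payload": {"grip": [1,1,1,1,1,1,1,-1,-1,-1,-1,-1], "slide": [[0,0,-8],[0,0,-15],[0,0,-25],[0,0,-30],[0,0,-30],[0,0,-10],[0,0,0],[0,0,0],[0,0,0],[0,0,0],[0,0,0],[0,0,0]], "twist": [[0,0,0],[0,0,0],[0,0,0],[0,0,0],[0,0,0],[0,0,0],[0,0,0],[0,0,0],[0,0,0],[0,0,0],[0,0,0],[0,0,0]]}}

```text
time_s: 18.45
position: [0.5077, -0.2281, 0.1395]
tcp_rot: [[0.994, -0.113, -0.007], [-0.113, -0.994, 0.005], [-0.007, -0.004, -1.0]]
force: [-0.2, 0.2, 0.4]
opening: 0.633
```

Request:
{"api": "carry_out", "payload": {"grip": [-1,-1,-1,-1], "slide": [[0,0,0],[0,0,0],[0,0,0],[0,0,0]], "twist": [[0,0,0],[0,0,0],[0,0,0],[0,0,0]]}}

```text
time_s: 18.85
position: [0.5073, -0.2278, 0.1384]
tcp_rot: [[0.994, -0.113, -0.008], [-0.113, -0.994, 0.006], [-0.009, -0.005, -1.0]]
force: [-0.2, 0.5, -0.1]
opening: 0.261
```

```bash
python3 snap.py side s16; python3 snap.py scene c16; python3 snap.py wrist w16;  python3 - <<'E'
from h import *
s,c=pickle.load(open("pics/s16.pkl","rb"));R,t=s["tcp_rot"],s["position"];o=[]
print(proj(c,t),proj(c,t+R@np.array([0,0,-.031])))
for n in("s16","c16","w16"):
    s,c=pickle.load(open(f"pics/{n}.pkl","rb")); P=cloud(c,s); q=((P-t)@R*1000)[c["depth"]>0]
    m=(abs(q[:,0])<14)&(abs(q[:,1])<20)&(q[:,2]<-5)&(q[:,2]>-75); k=q[m]; k=k[np.argsort(-k[:,2])][:10]; print(n,m.sum(),k.round(0).tolist())
    hsv=cv2.cvtColor(c["color"],cv2.COLOR_RGB2HSV);mm=cv2.inRange(hsv,(5,150,60),(30,255,255))>0
    mm&=np.hypot(P[...,0]-.5095,P[...,1]+.229)<.016; mm&=(P[...,2]<.115)&(P[...,2]>.09)
    print("cap",mm.sum(),np.percentile(P[mm][:,2],[5,25,50,75,95]).round(4) if mm.any() else "", P[mm].mean(0).round(4))
    if n!="w16":
        u,v=proj(c,[.5095,-.229,.1]).astype(int); o.append(cv2.resize(c["color"][v-40:v+40,u-40:u+40,::-1],(400,400),interpolation=cv2.INTER_CUBIC))
cv2.imwrite("pics/m16.png",np.hstack(o))
E
```

```text
18.85 [ 0.50732607 -0.22779426  0.13843326] [[ 0.9935 -0.1133 -0.0084]
 [-0.1133 -0.9935  0.0059]
 [-0.009  -0.005  -0.9999]] [-0.16  0.5  -0.08] 0.2611109151238253
18.9 [ 0.50733657 -0.22781155  0.13846297] [[ 0.9935 -0.1133 -0.0083]
 [-0.1133 -0.9935  0.0059]
 [-0.0089 -0.0049 -0.9999]] [ 1.38 -0.69 -0.77] 0.218537974392015
18.95 [ 0.50732277 -0.22780581  0.13849082] [[ 0.9935 -0.1133 -0.0083]
 [-0.1132 -0.9936  0.0058]
 [-0.0089 -0.0048 -0.9999]] [-0.4  -0.78  0.33] 0.17190535138470175
[326.84369052 151.23974901] [327.64919629 140.80447119]
s16 124 [[3.0, 14.0, -31.0], [-4.0, -18.0, -32.0], [-1.0, 13.0, -32.0], [-9.0, 16.0, -33.0], [-4.0, 12.0, -33.0], [-10.0, -18.0, -33.0], [2.0, -19.0, -34.0], [-8.0, 10.0, -35.0], [-4.0, -18.0, -35.0], [-1.0, 12.0, -35.0]]
cap 29 [0.1011 0.1028 0.1059 0.1069 0.1085] [ 0.5088 -0.2224  0.1052]
c16 134 [[1.0, -19.0, -33.0], [-10.0, 16.0, -33.0], [-5.0, 8.0, -34.0], [-6.0, -18.0, -34.0], [-8.0, 8.0, -35.0], [7.0, -19.0, -35.0], [-9.0, -18.0, -35.0], [-13.0, -19.0, -36.0], [-5.0, 12.0, -36.0], [-10.0, 16.0, -36.0]]
cap 21 [0.1025 0.1049 0.106  0.1069 0.1074] [ 0.5082 -0.2257  0.1057]
w16 1487 [[-2.0, 7.0, -31.0], [11.0, 13.0, -31.0], [-3.0, -8.0, -31.0], [9.0, -12.0, -31.0], [9.0, 9.0, -31.0], [9.0, 7.0, -31.0], [11.0, 14.0, -32.0], [11.0, -15.0, -32.0], [9.0, -9.0, -32.0], [9.0, -13.0, -32.0]]
cap 1359 [0.1053 0.1065 0.1069 0.1074 0.1079] [ 0.5105 -0.2293  0.1068]
```

View pics/m16.png

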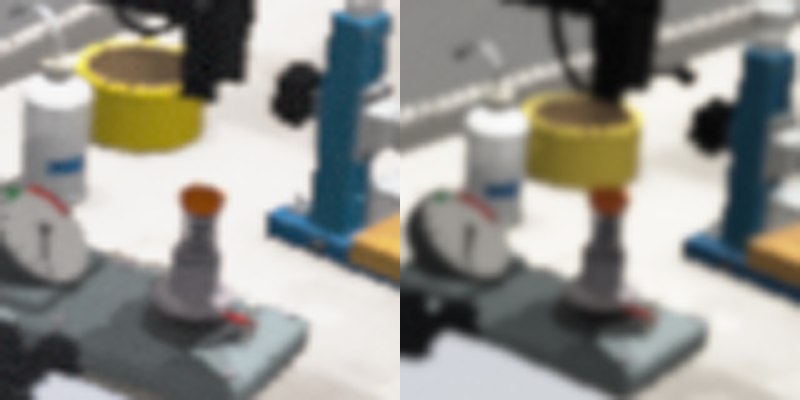

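View pics/w16.png

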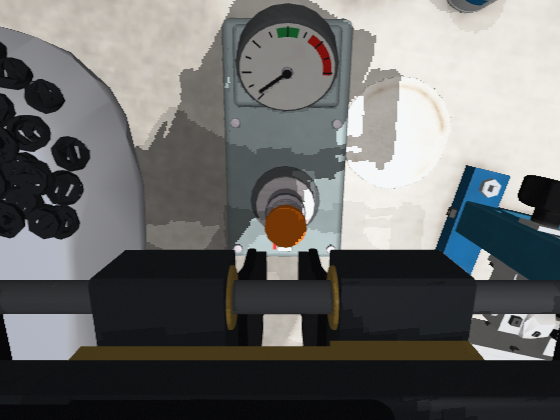

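Request:
{"api": "carry_out", "payload": {"grip": [-1,-1,-1,-1,-1,-1,-1], "slide": [[2.5,0.9,0],[0,0,0],[0,0,15],[0,0,15],[0,0,12],[0,0,0],[0,0,0]], "twist": [[-0.0048,0.0089,0],[0,0,0],[0,0,0],[0,0,0],[0,0,0],[0,0,0],[0,0,0]]}}

```text
time_s: 19.7
position: [0.5112, -0.2299, 0.0963]
tcp_rot: [[0.994, -0.113, 0.004], [-0.113, -0.994, -0.003], [0.004, 0.002, -1.0]]
force: [-0.9, -0.6, 0.7]
opening: 0.005
```

```bash
python3 snap.py wrist w17; python3 cap.py w17; python3 -c "
from rig import bot
import numpy as np
print(np.round(bot.read_state()['force'],2))"
```

```text
19.7 [ 0.51123824 -0.22989177  0.09629122] [[ 0.9936 -0.1131  0.0038]
 [-0.1131 -0.9936 -0.0026]
 [ 0.004   0.0021 -1.    ]] [-0.88 -0.59  0.7 ] 0.004778169148175092
px [282.4 240.9] axes mm [11.  25.7] z 0.1067 pos [ 0.5186 -0.2302  0.1067] tool offset mm [  7.4  -0.5 -10.4]
[ 0.25 -0.43 -0.16]
```

View pics/w17.png

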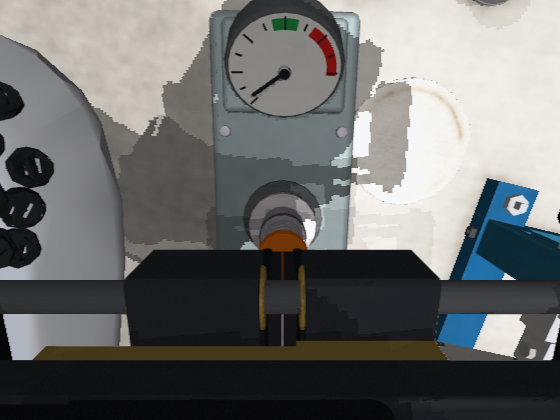

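Request:
{"api": "carry_out", "payload": {"grip": [-1,-1,-1,-1,-1,-1], "slide": [[-1.6,-0.7,0],[0,0,7],[0,0,6],[0,0,4],[0,0,0],[0,0,0]], "twist": [[0.0022,-0.0041,0],[0,0,0],[0,0,0],[0,0,0],[0,0,0],[0,0,0]]}}

```text
time_s: 20.35
position: [0.5105, -0.2296, 0.0794]
tcp_rot: [[0.994, -0.113, 0.002], [-0.113, -0.994, -0.001], [0.002, 0.001, -1.0]]
force: [-0.3, -0.2, -0.1]
opening: 0.003
```

Request:
{"api": "carry_out", "payload": {"grip": [-1,-1,-1,-1,-1], "slide": [[-0.8,0,2],[0,0,2],[0,0,2],[0,0,0],[0,0,0]], "twist": [[0,0,0],[0,0,0],[0,0,0],[0,0,0],[0,0,0]]}}

```text
time_s: 20.85
position: [0.51, -0.2297, 0.0734]
tcp_rot: [[0.994, -0.113, 0.003], [-0.113, -0.994, -0.002], [0.003, 0.002, -1.0]]
force: [-1.1, 0.7, 2.2]
opening: 0.006
```

```bash
cat > needle.py <<'E'
from h import *
import sys
def run(tag):
    s,c=pickle.load(open(f"pics/{tag}.pkl","rb"));P=cloud(c,s);R,t=s["tcp_rot"],s["position"]
    # hub: dark blob on dial; take region of dial points near expected centre
    g=cv2.cvtColor(c["color"],cv2.COLOR_RGB2GRAY); hsv=cv2.cvtColor(c["color"],cv2.COLOR_RGB2HSV)
    ex=np.array([.5095,-.229,0])+np.array([.992,-.125,0])*.102
    q=np.hypot(P[...,0]-ex[0],P[...,1]-ex[1])
    m=((g<60)&(q<.031)&(P[...,2]>.04)).astype(np.uint8); m[200:]=0
    k,l,st,ce=cv2.connectedComponentsWithStats(m)
    i=1+np.argmax(st[1:,4]); M=(l==i).astype(np.uint8)
    # hub = thickest point
    dt=cv2.distanceTransform(M,cv2.DIST_L2,5); v,u=np.unravel_index(dt.argmax(),dt.shape); w=(dt>dt.max()-0.8); ys,xs=np.nonzero(w); u,v=xs.mean(),ys.mean()
    ys,xs=np.nonzero(M); r=np.hypot(xs-u,ys-v); far=r>0.6*r.max(); tip=(xs[far].mean(),ys[far].mean())
    print("hub",(round(u,1),round(v,1)),"needle dir px",np.round([tip[0]-u,tip[1]-v],1),"len",r.max().round(1),"thick",dt.max().round(1))
    # green
    gm=cv2.inRange(hsv,(40,120,50),(85,255,255))>0; gm&=q<.045
    if gm.any(): y2,x2=np.nonzero(gm); print("green px",x2.mean().round(1),y2.mean().round(1),len(x2),"dir",(x2.mean()-u).round(1),(y2.mean()-v).round(1))
    print("angle from up, cw deg",np.degrees(np.arctan2(tip[0]-u,-(tip[1]-v))).round(1))
    a=c["color"][0:130,200:370,::-1];cv2.imwrite(f"pics/{tag}d.png",cv2.resize(a,None,fx=4,fy=4,interpolation=cv2.INTER_CUBIC))
if __name__=="__main__": run(sys.argv[1])
E
python3 snap.py wrist w18; python3 needle.py w17; python3 needle.py w18
```

```text
20.85 [ 0.50999796 -0.2296832   0.07341728] [[ 0.9936 -0.1131  0.0028]
 [-0.1131 -0.9936 -0.002 ]
 [ 0.003   0.0016 -1.    ]] [-1.14  0.73  2.17] 0.006275800130744893
hub (np.float64(285.9), np.float64(7.9)) needle dir px [-7.8 14.7] len 55.9 thick 5.2
green px 285.0 23.7 267 dir -0.9 15.8
angle from up, cw deg -152.0
hub (np.float64(331.5), np.float64(37.6)) needle dir px [-2.7  4.8] len 30.6 thick 5.6
green px 285.6 8.3 342 dir -45.9 -29.3
angle from up, cw deg -150.2
```

View pics/w18d.png

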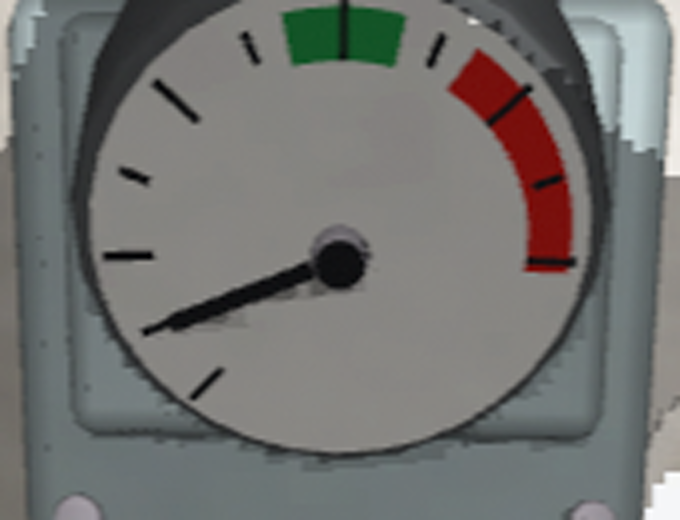

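Request:
{"api": "carry_out", "payload": {"grip": [-1,-1,-1,-1,-1], "slide": [[0,0,3],[0,0,3],[0,0,2],[0,0,0],[0,0,0]], "twist": [[0,0,0],[0,0,0],[0,0,0],[0,0,0],[0,0,0]]}}

```text
time_s: 21.4
position: [0.5101, -0.2298, 0.0668]
tcp_rot: [[0.994, -0.113, 0.003], [-0.113, -0.994, -0.003], [0.004, 0.002, -1.0]]
force: [-1.3, 0.6, 6.6]
opening: 0.0
```

```bash
sed -i 's/q<.031/q<.026/; s/m\[200:\]=0/m[110:]=0;m[:,:225]=0;m[:,345:]=0/; s/i=1+np.argmax(st\[1:,4\])/cand=[j for j in range(1,k) if st[j,4]>60]; i=min(cand,key=lambda j:np.hypot(ce[j][0]-283,ce[j][1]-68))/' needle.py
python3 snap.py wrist w19; python3 needle.py w18; python3 needle.py w19
```

```text
21.4 [ 0.51014424 -0.22979077  0.06684609] [[ 0.9936 -0.1127  0.0035]
 [-0.1127 -0.9936 -0.0027]
 [ 0.0038  0.0023 -1.    ]] [-1.34  0.6   6.59] 4.703412666789462e-05
hub (np.float64(284.5), np.float64(65.8)) needle dir px [-34.   11.6] len 45.1 thick 5.8
green px 285.6 8.3 342 dir 1.1 -57.5
angle from up, cw deg -108.9
hub (np.float64(284.5), np.float64(64.5)) needle dir px [-0.1 -0.2] len 7.0 thick 5.8
green px 285.7 5.4 326 dir 1.2 -59.1
angle from up, cw deg -20.4
```

View pics/w19d.png

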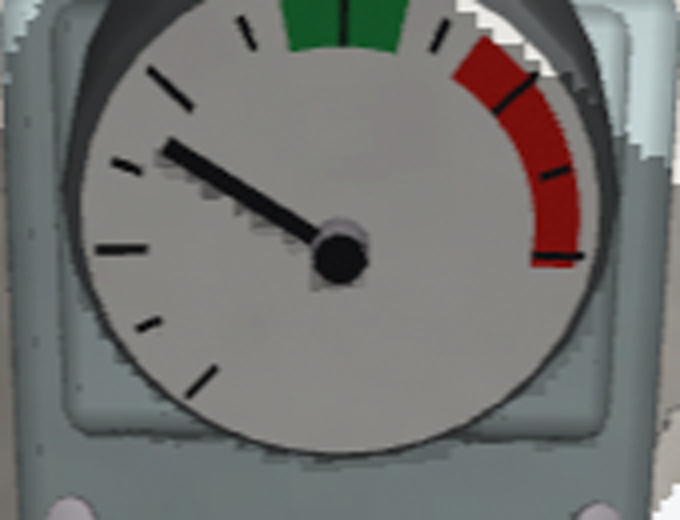

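Request:
{"api": "carry_out", "payload": {"grip": [-1,-1,-1,-1,-1], "slide": [[0,0,3],[0,0,2],[0,0,1],[0,0,0],[0,0,0]], "twist": [[0,0,0],[0,0,0],[0,0,0],[0,0,0],[0,0,0]]}}

```text
time_s: 21.95
position: [0.5103, -0.2299, 0.0643]
tcp_rot: [[0.994, -0.112, 0.004], [-0.112, -0.994, -0.004], [0.005, 0.003, -1.0]]
force: [-1.9, 0.7, 8.3]
opening: 0.007
```

```bash
python3 snap.py wrist w20
cat > nd.py <<'E'
from h import *
import sys
def run(tag):
    s,c=pickle.load(open(f"pics/{tag}.pkl","rb")); g=cv2.cvtColor(c["color"],cv2.COLOR_RGB2GRAY)
    m=(g<75).astype(np.uint8); m[110:]=0;m[:,:225]=0;m[:,345:]=0
    dt=cv2.distanceTransform(m,cv2.DIST_L2,5); sub=dt[50:80,270:300]; ys,xs=np.nonzero(sub>sub.max()-.8); u,v=xs.mean()+270,ys.mean()+50
    Y,X=np.mgrid[0:420,0:560]; r=np.hypot(X-u,Y-v); ring=(r>18)&(r<40)&(m>0)
    k,l,st,ce=cv2.connectedComponentsWithStats(ring.astype(np.uint8)); i=1+np.argmax(st[1:,4])
    x,y=ce[i]; a=np.arctan2(x-u,-(y-v)); 
    print(tag,"hub",u.round(1),v.round(1),"needle",np.round(ce[i],1),st[i,4],"deg",np.degrees(a).round(1),"load N",(12+a/0.2).round(2))
    cv2.imwrite(f"pics/{tag}d.png",cv2.resize(c["color"][0:130,200:370,::-1],None,fx=4,fy=4,interpolation=cv2.INTER_CUBIC))
for t in sys.argv[1:]: run(t)
E
python3 nd.py w17 w18 w19 w20
```

```text
21.95 [ 0.51025573 -0.22985513  0.06426827] [[ 0.9937 -0.1122  0.0044]
 [-0.1122 -0.9937 -0.0038]
 [ 0.0048  0.0033 -1.    ]] [-1.86  0.69  8.29] 0.007465094326124297
w17 hub 284.0 74.0 needle [260.2  89.2] 85 deg -122.7 load N 1.29
w18 hub 284.0 66.0 needle [256.7  75.1] 109 deg -108.5 load N 2.53
w19 hub 284.5 64.3 needle [260.5  48.2] 112 deg -56.1 load N 7.1
w20 hub 284.3 63.8 needle [268.1  39.9] 114 deg -34.1 load N 9.02
```

View pics/w20.png

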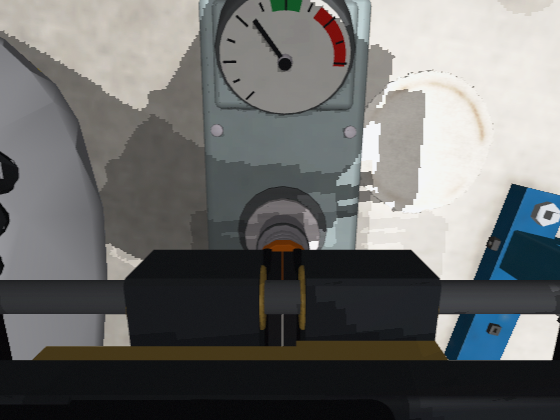

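Request:
{"api": "carry_out", "payload": {"grip": [-1,-1,-1,-1,-1], "slide": [[-0.3,0,2],[0,0,2],[0,0,1],[0,0,0.8],[0,0,0.8]], "twist": [[0,0,0],[0,0,0],[0,0,0],[0,0,0],[0,0,0]]}}

```text
time_s: 22.5
position: [0.5104, -0.2299, 0.0622]
tcp_rot: [[0.994, -0.112, 0.006], [-0.112, -0.994, -0.005], [0.007, 0.005, -1.0]]
force: [-1.2, 1.3, 9.8]
opening: 0.002
```

```bash
python3 snap.py wrist w21; python3 nd.py w21
```

```text
22.5 [ 0.51035508 -0.22994791  0.06223234] [[ 0.9937 -0.1117  0.0062]
 [-0.1116 -0.9937 -0.0054]
 [ 0.0068  0.0047 -1.    ]] [-1.19  1.31  9.75] 0.002020737305244396
w21 hub 284.5 63.3 needle [276.   35.4] 104 deg -17.0 load N 10.51
```

Request:
{"api": "carry_out", "payload": {"grip": [-1,-1,-1,-1,-1], "slide": [[0,0,2],[0,0,1.5],[0,0,1.2],[0,0,1],[0,0,1]], "twist": [[0.001,-0.001,0],[0.001,-0.001,0],[0,-0.001,0],[0,0,0],[0,0,0]]}}

```text
time_s: 23.05
position: [0.5103, -0.2299, 0.0608]
tcp_rot: [[0.994, -0.111, 0.004], [-0.111, -0.994, -0.004], [0.005, 0.004, -1.0]]
force: [-2.2, 1.6, 11.0]
opening: 0.003
```

```bash
python3 snap.py wrist w22; python3 nd.py w22
```

```text
23.05 [ 0.51034291 -0.22992814  0.06079228] [[ 0.9938 -0.111   0.0045]
 [-0.111  -0.9938 -0.0044]
 [ 0.005   0.0039 -1.    ]] [-2.18  1.56 11.02] 0.00271652819940029
w22 hub 284.7 62.9 needle [282.3  33.7] 103 deg -4.7 load N 11.59
```

Request:
{"api": "carry_out", "payload": {"grip": [-1,-1,-1,-1,-1], "slide": [[0,0,1.5],[0,0,1.2],[0,0,1.1],[0,0,1.1],[0,0,1.1]], "twist": [[0.001,-0.001,0],[0,-0.001,0],[0,0,0],[0,0,0],[0,0,0]]}}

```text
time_s: 23.6
position: [0.5104, -0.23, 0.0605]
tcp_rot: [[0.994, -0.11, 0.004], [-0.11, -0.994, -0.005], [0.004, 0.004, -1.0]]
force: [-2.1, 1.6, 10.7]
opening: 0.004
```

```bash
python3 snap.py wrist w23; python3 snap.py side s23; python3 nd.py w23;  python3 - <<'E'
from h import *
a=cv2.imread("pics/s23.png")[135:205,280:370];cv2.imwrite("pics/s23c.png",cv2.resize(a,None,fx=7,fy=7,interpolation=cv2.INTER_CUBIC))
E
```

```text
23.6 [ 0.51036062 -0.22995296  0.06049314] [[ 0.9939 -0.1102  0.0039]
 [-0.1102 -0.9939 -0.0048]
 [ 0.0044  0.0044 -1.    ]] [-2.05  1.61 10.72] 0.004181563815112336
23.65 [ 0.51035247 -0.22993539  0.06048605] [[ 0.9939 -0.1101  0.0039]
 [-0.1101 -0.9939 -0.0048]
 [ 0.0044  0.0044 -1.    ]] [-3.12  1.36 11.64] 0.010128544690262987
w23 hub 285.0 62.7 needle [283.8  34.1] 99 deg -2.4 load N 11.79
```

View pics/w23d.png

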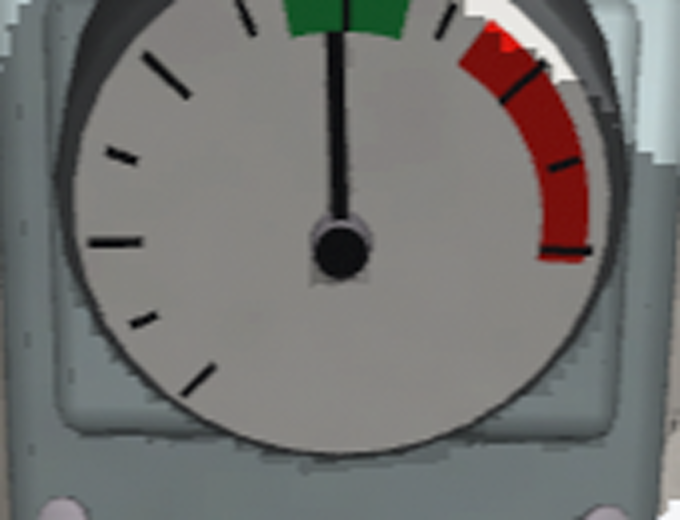

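View pics/s23c.png

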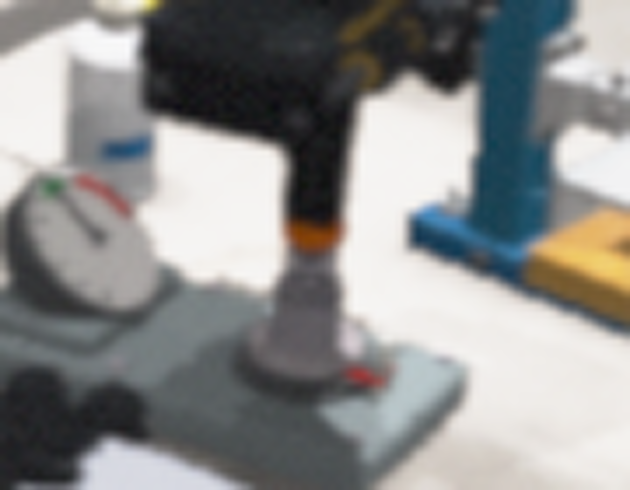

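Request:
{"api": "carry_out", "payload": {"grip": [-1,-1,-1,-1,-1,-1], "slide": [[0,0,1.5],[0,0,1.2],[0,0,1.15],[0,0,1.15],[0,0,1.15],[0,0,1.15]], "twist": [[0.001,-0.001,0],[0.001,-0.001,0],[0,0,0],[0,0,0],[0,0,0],[0,0,0]]}}

```text
time_s: 24.3
position: [0.5103, -0.2299, 0.0602]
tcp_rot: [[0.994, -0.11, 0.004], [-0.109, -0.994, -0.004], [0.004, 0.004, -1.0]]
force: [-2.7, 1.1, 10.6]
opening: 0.008
```

```bash
python3 snap.py wrist w24; python3 nd.py w24
```

```text
24.3 [ 0.51031481 -0.22994369  0.06015778] [[ 0.994  -0.1095  0.0036]
 [-0.1095 -0.994  -0.0044]
 [ 0.004   0.004  -1.    ]] [-2.73  1.11 10.62] 0.00834336266467398
w24 hub 285.0 62.7 needle [285.   33.5] 110 deg 0.0 load N 12.0
```

Request:
{"api": "carry_out", "payload": {"grip": [-1,-1,-1,-1,-1,-1,-1,-1,-1,-1,-1,-1], "slide": [[0,0,1.2],[0,0,1.15],[0,0,1.15],[0,0,1.15],[0,0,1.15],[0,0,1.15],[0,0,1.15],[0,0,1.15],[0,0,1.15],[0,0,1.15],[0,0,1.15],[0,0,1.15]], "twist": [[0.001,-0.001,0],[0,0,0],[0,0,0],[0,0,0],[0,0,0],[0,0,0],[0,0,0],[0,0,0],[0,0,0],[0,0,0],[0,0,0],[0,0,0]]}}

```text
time_s: 25.55
position: [0.5104, -0.23, 0.0603]
tcp_rot: [[0.994, -0.108, 0.006], [-0.108, -0.994, -0.007], [0.007, 0.007, -1.0]]
force: [-2.9, 1.4, 11.6]
opening: 0.004
```

```bash
python3 snap.py wrist w25; python3 nd.py w25
```

```text
25.55 [ 0.51036245 -0.22999448  0.0603132 ] [[ 0.9941 -0.1081  0.006 ]
 [-0.1081 -0.9941 -0.0072]
 [ 0.0068  0.0066 -1.    ]] [-2.9   1.41 11.61] 0.0036688130711115675
w25 hub 285.0 63.0 needle [284.7  34.8] 93 deg -0.7 load N 11.94
```

View pics/w25d.png

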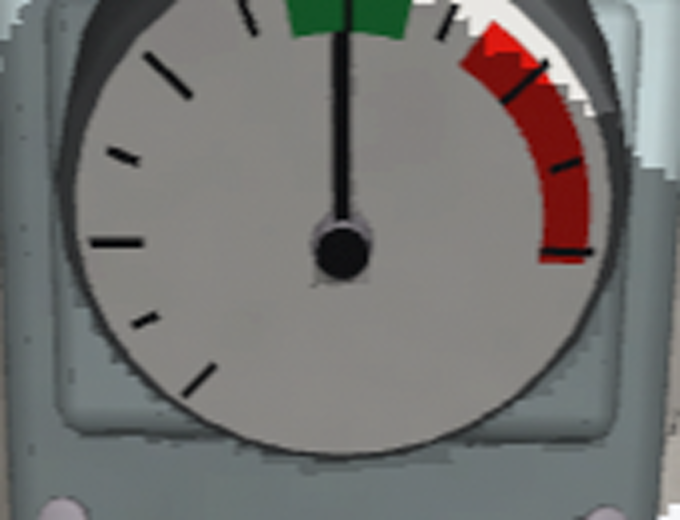

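Request:
{"api": "carry_out", "payload": {"grip": [-1,-1,-1,-1,-1,-1,-1,-1,-1,-1,-1,-1], "slide": [[0,0,1.3],[0,0,1.2],[0,0,1.18],[0,0,1.18],[0,0,1.18],[0,0,1.18],[0,0,1.18],[0,0,1.18],[0,0,1.18],[0,0,1.18],[0,0,1.18],[0,0,1.18]], "twist": [[0.001,-0.001,0],[0.001,-0.001,0],[0.001,-0.001,0],[0,0,0],[0.001,0,0],[0,0,0],[0,0,0],[0,0,0],[0,0,0],[0,0,0],[0,0,0],[0,0,0]]}}

```text
time_s: 26.8
position: [0.5104, -0.23, 0.0601]
tcp_rot: [[0.994, -0.107, 0.007], [-0.107, -0.994, -0.007], [0.007, 0.006, -1.0]]
force: [-3.0, 0.9, 11.6]
opening: 0.003
```

```bash
python3 snap.py wrist w26; python3 snap.py side s26; python3 nd.py w26
python3 - <<'E'
from h import *
a=cv2.imread("pics/s26.png")[135:205,280:370];cv2.imwrite("pics/s26c.png",cv2.resize(a,None,fx=7,fy=7,interpolation=cv2.INTER_CUBIC))
E
```

```text
26.8 [ 0.51041397 -0.22998125  0.06008489] [[ 0.9942 -0.1069  0.0068]
 [-0.1069 -0.9942 -0.0066]
 [ 0.0075  0.0058 -1.    ]] [-2.98  0.87 11.61] 0.0025192080491063125
26.85 [ 0.5103977  -0.22996992  0.06007092] [[ 0.9942 -0.107   0.0068]
 [-0.1069 -0.9942 -0.0066]
 [ 0.0074  0.0058 -1.    ]] [-2.68  1.6  10.86] 0.00558581620450043
w26 hub 285.3 63.0 needle [286.   34.5] 105 deg 1.5 load N 12.13
```

View pics/s26c.png

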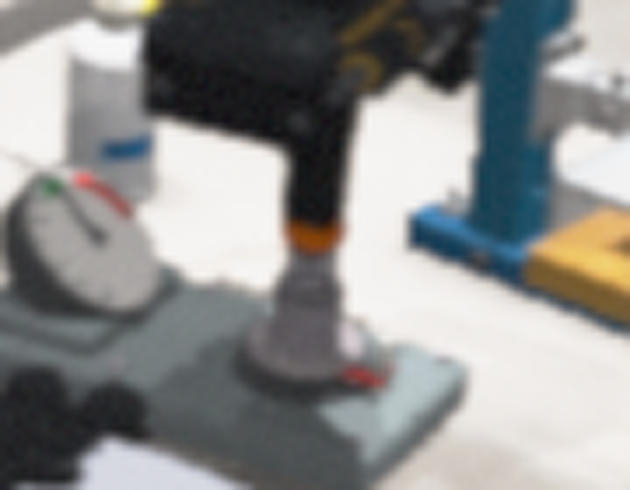

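Request:
{"api": "carry_out", "payload": {"grip": [-1,-1,-1,-1,-1,-1,-1,-1,-1,-1], "slide": [[0,0,-2],[0,0,-4],[0,0,-6],[0,0,-8],[0,0,-10],[0,0,-15],[0,0,-20],[0,0,-20],[0,0,0],[0,0,0]], "twist": [[0,0,0],[0,0,0],[0,0,0],[0,0,0],[0,0,0],[0,0,0],[0,0,0],[0,0,0],[0,0,0],[0,0,0]]}}

```text
time_s: 27.9
position: [0.5098, -0.2294, 0.1499]
tcp_rot: [[0.994, -0.107, 0.007], [-0.107, -0.994, -0.007], [0.008, 0.006, -1.0]]
force: [0.1, 0.2, -0.5]
opening: 0.004
```

```bash
python3 snap.py wrist w27; python3 snap.py side s27; python3 snap.py scene c27; python3 nd.py w27; python3 cap.py w27
python3 - <<'E'
from h import *
o=[]
for n in("s27","c27"):
    s,c=pickle.load(open(f"pics/{n}.pkl","rb")); u,v=proj(c,[.5095,-.229,.08]).astype(int); o.append(cv2.resize(c["color"][v-40:v+40,u-50:u+50,::-1],(400,320),interpolation=cv2.INTER_CUBIC))
cv2.imwrite("pics/m27.png",np.hstack(o))
E
```

```text
27.9 [ 0.50977158 -0.22941566  0.14993449] [[ 0.9942 -0.1071  0.0072]
 [-0.107  -0.9942 -0.007 ]
 [ 0.0079  0.0061 -0.9999]] [ 0.15  0.15 -0.55] 0.003837007707082655
27.95 [ 0.5099578  -0.22948424  0.1498784 ] [[ 0.9942 -0.1071  0.0075]
 [-0.1071 -0.9942 -0.007 ]
 [ 0.0082  0.0062 -0.9999]] [ 0.25 -0.27 -0.05] 0.006140067828841723
28.0 [ 0.50967575 -0.22932572  0.14943005] [[ 0.9942 -0.1071  0.0066]
 [-0.107  -0.9942 -0.0064]
 [ 0.0072  0.0057 -1.    ]] [0.06 0.23 0.9 ] 0.007030414672480441
w27 hub 284.0 79.0 needle [316.1  63.8] 211 deg 64.7 load N 17.64
px [282.6 225.6] axes mm [26. 27.] z 0.1068 pos [ 0.5105 -0.2294  0.1068] tool offset mm [ 0.4 -0.4 43.1]
```

View pics/m27.png

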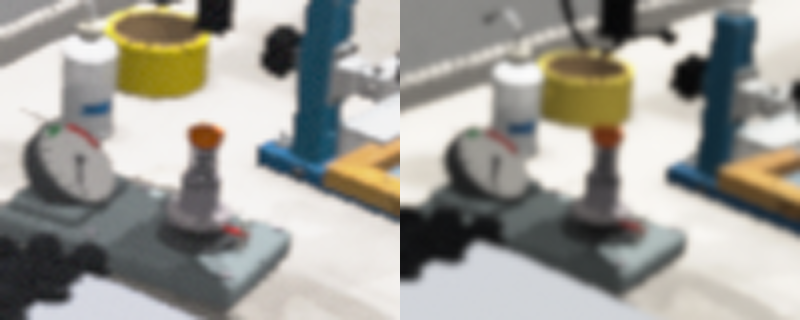

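View pics/w27.png

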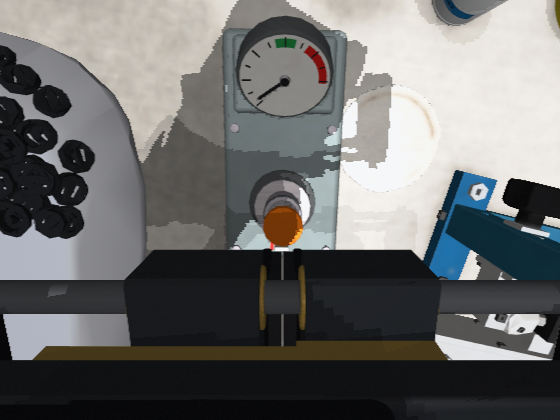

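```bash
python3 -c "
from rig import bot
print(bot.hand_in())"
```

```text
the job is handed in; nothing more can be done
None
```

The orange-capped spring is on the tester's plate over its pin. I pressed it to about 12 N, held it, released it and handed the job in at about 28 s of the 61 s.

**Press:** The wrist picture read 12.0 N at the start of the hold, 11.9 N about 1.2 s later and 12.1 N at the end, so it was held for about 2.5 s. The highest reading I took was 12.1 N. I only read the dial between moves, not continuously. In the side picture the plate pointer was at the red line, as near as that resolution shows.

**After release:**
- The spring stands upright on the pin with the cap back at its unloaded height of 0.107 m.
- The needle is back near the bottom, showing only the spring's own weight.
- The gripper is about 7 cm above the cap, touching nothing.
- The pink and blue springs were last seen standing in place just after I carried the spring away. I did not look at them again before handing in.

**What disagreed or failed:**
- **Fingertips:** They measured about 31 mm short of the reported TCP in both the side and wrist views. My first closing therefore touched the coil, so I opened, went lower and gripped the sleeve at the expected 30 mm.
- **Needle script:** On the last picture it gave a false 17.6 N because it latched onto the wrong dark area of the dial. The picture itself shows the needle low.

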